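# Load the cup dryer, set it and shut its cover

## Task

Put every washed orange cup upside down over its own peg of the cup dryer, so that its rim stands flat on the dryer's board. When all the cups are on, turn the recessed dial clockwise as far as it goes, and then swing the splash cover over the dial fully shut so that its tab drops behind the rim. Leave the tin and the coaster where they are.

Things in the scene. Friction and masses are not known exactly. Their poses are not given: they have to be found in the camera images.
- dryer: the white cup dryer, fixed on the worktop: a board 130 x 345 mm, top 12 mm above the worktop, with three steel pegs in a row, and joined to the board's left (+y) end a control box 160 mm (x) x 110 mm (y), 85 mm high. Origin: centre of the underside of the board; x points away from the robot, y along the row of pegs towards the control box, z up. The box spans x -150 to +10 mm and y 180 to 290 mm; a rim stands off its far side, out to x +27 mm
- peg1 (a point): foot of a peg, on its axis at the board's top (12 mm above the worktop). Peg 20 mm in diameter, 65 mm high with a tapered tip; pegs are 105 mm apart. Axes as the dryer's. End of the row away from the control box
- peg2 (a point): foot of a peg, on its axis at the board's top (12 mm above the worktop). Peg 20 mm in diameter, 65 mm high with a tapered tip; pegs are 105 mm apart. Axes as the dryer's. Middle peg
- peg3 (a point): foot of a peg, on its axis at the board's top (12 mm above the worktop). Peg 20 mm in diameter, 65 mm high with a tapered tip; pegs are 105 mm apart. Axes as the dryer's. Peg next to the control box
- cup1: one of up to three alike orange eight-sided plastic tumblers (fewer in some starts), 52 mm across the flats, 85 mm long, straight-sided, wall 3 mm, base 4 mm, about 60 g. Origin: centre of the outside of its closed base; z runs from the base to the open mouth. It starts lying on a flat side (so two flat sides stand upright left and right, axis 26 mm above the worktop), mouth pointing more or less away from the robot. Seated upside down its origin is 97 mm above the worktop
- cup2: one of up to three alike orange eight-sided plastic tumblers (fewer in some starts), 52 mm across the flats, 85 mm long, straight-sided, wall 3 mm, base 4 mm, about 60 g. Origin: centre of the outside of its closed base; z runs from the base to the open mouth. It starts lying on a flat side (so two flat sides stand upright left and right, axis 26 mm above the worktop), mouth pointing more or less away from the robot. Seated upside down its origin is 97 mm above the worktop
- cup3: one of up to three alike orange eight-sided plastic tumblers (fewer in some starts), 52 mm across the flats, 85 mm long, straight-sided, wall 3 mm, base 4 mm, about 60 g. Origin: centre of the outside of its closed base; z runs from the base to the open mouth. It starts lying on a flat side (so two flat sides stand upright left and right, axis 26 mm above the worktop), mouth pointing more or less away from the robot. Seated upside down its origin is 97 mm above the worktop
- dial (a joint): black dial on an upright axis, rad: 0 to 1.5, grows clockwise seen from above; 1.5 is its end stop; it starts between 0.05 and 0.4 and stays where it is left (friction about 0.04 N m)
- dial_grip (a point): on the dial's axis, at the height to grip, 66 mm above the worktop (19 mm below the top of the control box). The dial's grip is a bar 44 mm long, 12 mm wide, its top 10 mm below the box top, its foot (a disc) 23 mm below this point, in a round well 76 mm in diameter and 47 mm deep. At joint value q the bar lies along the dryer's x axis turned clockwise by q
- cover (a joint): splash cover of the dial well, rad: 0 shut, 2.3 fully open; starts at 1.9 to 2.2, leaning back towards the robot; the hinge is stiff, so it stays at any angle (about 1 N at its edge moves it). The hinge line runs along the dryer's y axis at the box's robot side, and the cover shuts by swinging up and away from the robot
- cover_hinge (a point): middle of the hinge line, 85 mm above the worktop, 100 mm nearer the robot than the dial's axis. Axes as the dryer's
- cover_edge (a point): middle of the cover's free edge, 158 mm from the hinge line. The cover is a plate 158 mm long, 104 mm wide, 4 mm thick; its outer face (the top when shut) lies 6 mm off the hinge line; a 14 mm tab turned down at the free edge drops behind a rim on the far side of the box
- tin: bystander: closed steel tin, 84 mm in diameter, 110 mm high, beyond the work. Origin: centre of its underside
- coaster: bystander: round wooden coaster, 96 mm in diameter, 9 mm thick, beyond the work. Origin: centre of its underside
There are look-alikes about, which are no part of the job. What is shaped like the cup2 but green or turquoise is not meant.

How it is judged:
By the outcome, as a careful person would: the job done as asked, in the order asked, and still so for the second after the job is handed in, with the robot touching nothing.
Of cup1, cup2, cup3 only 2 to 3 are there at a start; the rules pass over those that are not, and their reading is None.
At some moment in a run one of cup1, cup2, cup3 may be knocked a few centimetres aside while the robot is not near it.
It also fails if it takes over 210 s, if anything falls off the work surface, if the arm or the gripper's body presses on something with over 40 N, if the wrist force passes 120 N, or if a joint passes its speed limit or range.

## Robot

A 6-joint arm with a two-finger parallel gripper is mounted at the origin on the work surface. World frame = base frame: x ahead of the robot, y to its left, z up, the work surface at z = 0. Lengths are in m, angles in rad, forces in N, time in s.
With the tool pointing down it reaches from about 0.4 to 0.825 m from the base axis. Payload 7 kg.
Tool frame: the origin (TCP) lies on the front face of the gripper's body, between the roots of the fingers; the fingertips stand 66 mm ahead of it and the grasp point (between the pads) lies 47 mm ahead of it; z points along the fingers, y is the line along which they close (so a half turn about z gives the same grasp; the last joint's range is limited). The gripper opens to 88 mm and grips with 3 to 60 N. Pads are 19 mm wide; open, the fingers measure 130 mm over their backs; the gripper's body (78 mm by 193 mm) begins 47 mm behind the grasp point.
Start: joints at [0.288, 0.359, 0.012, 0, -1.224, -0.288], TCP at [0.675, -0, 0.292] pointing down, gripper open.
Joint ranges: [-3.07, 3.07], [-1.43, 2.12], [-1.02, 1.25], [-3.03, 1.67], [-3.05, -0], [-3.03, 3.03]. Speed limits (rad/s): [2.39, 2.39, 3.01, 3.14, 3.14, 3.14].

## Interface

Orientations are given as [roll, pitch, yaw] about the fixed x, y, z axes, in that order (R = Rz(yaw) Ry(pitch) Rx(roll)).
In Python, from station import arm gives the robot as it stands. The module is installed in compiled form; this text tells all that it offers.
- The arm moves only by the tool move_arm, never from a script. Its argument "increments" is a list of rows, each an object of numbers: "jaw": the gripper command: -1 is shut, 1 is fully open, values between are in proportion; "dx", "dy", "dz": the shift along the tool's x, y, z in m; "twist": the turn about the tool's z in rad. A call has 1 to 12 rows; each row shifts and turns the commanded pose from where the row before left it, along the tool's axes as they then stand; what a row does not reach is not made up. A row lasts 1/12 s, in which the tool goes at most 41.7 mm and 7.16 degrees, less where a joint would pass 70% of its speed; a pose out of reach is approached as far as the arm can. A call is refused whole if a number of a shift passes 0.0417 or a number of a turn 0.125, either way. A call with a gripper value outside its range is refused whole. The fingers move at their own pace and stop on an object; "force" is the grip in N (left out, the last holds). Time passes only in rows, so rows that do not move let the fingers close. It gives the time, the measured TCP pose, the force, the opening and the grip force at its end, in the units of the state.
- arm.get_state(): the state, without advancing time (a new reading comes with each control period).
- arm.grab_frame(name): name is "scene" or "side" or "wrist"; returns the picture (400x640x3 uint8, blue, green, red); there is no depth.
- arm.camera_info(name): a dict with "K" (3x3 intrinsics, pixels), "extrinsics" (4x4, takes a point from camera to world coordinates). Camera axes: x right, y down, z forward; pixel columns grow to the right and rows downward; lengths in m; the calibration is good to about 2 mm. A picture is of the moment at which its call begins: read the wrist's pose just before it. camera_info takes no time and is no camera call; for the wrist camera it gives the pose at the moment of the call.
- arm.job_done(): hands the job in; it is judged then, once.
Trained networks look in the newest picture that a camera, given by its name, has taken for a name from the list of things; names that differ only in an ending like _2 or _b are one class to them, and where a whole thing is asked for, a point or a joint stands for the part that bears it (a point fixed in the world has none). Each returns a list of dicts, best first, with "score" (0 to 1); they miss things now and then, are a little off and sometimes report something else, mostly with a low value. They report only what shows in the picture. A call takes as long as a camera call. They do not tell look-alikes from the thing itself.
- arm.find_in(camera, name): "position" ([x, y, z] in m, in world coordinates, good to about 4 mm: the middle of the surface that is visible of it).
- arm.silhouettes(camera, name): "pixels" (400x640 bool, what is visible of it).
- arm.pinpoint(camera, name): "position" ([x, y, z] in m, in world coordinates, good to about 4 mm: a listed point, or the origin of a listed thing).
The state is a dict: "t": time; "q": joint angles; "qd": joint speeds; "joint_efforts": joint torques, N m; "eef_pos": TCP position; "ee_rot": TCP orientation; "force": force on the tool from outside, world axes, zero at the start; "moment": the same for the moment, N m; "width": finger opening in m; "gripper_force": force on a finger pad.
Only numpy, scipy, OpenCV 4.12 (cv2) and the standard library are available. Lean on these libraries where they do the work, as an engineer would, in place of code of your own. Each camera call takes 0.05 s, during which the arm holds its last target. There are 200 camera calls.

## Working session

There is one attempt and no reset: what is moved stays moved. The work goes in short steps, Python scripts to look and compute and a tool call to move; the robot and the scene stay as the last step left them, time stands still between calls to the robot, and variables do not carry over. Pictures are saved under pics/ and viewed, at most 14 in all, crops included, and the job is handed in when it is done.

Besides the shell and the picture viewer there is one more tool, called after "Request:" as name([rows], argument=value, ...), one row to a line, values as JSON. move_arm: Moves the arm, as the interface text tells. Its arguments: {"type":"object","properties":{"increments":{"type":"array"},"force":{"type":"number"}},"required":["increments"]}

```bash
mkdir -p pics; cat > h.py <<'E'
import numpy as np, cv2
from station import arm
from scipy.spatial.transform import Rotation as R
def snap(c,fn=None):
    im=arm.grab_frame(c)
    if fn: cv2.imwrite('pics/'+fn,im)
    return im
def pts(c,names,k=4):
    for n in names:
        print(c,n,[(np.round(d['position'],3).tolist(),round(d['score'],2)) for d in arm.pinpoint(c,n)[:k]])
def proj(c,p):
    i=arm.camera_info(c);E=np.linalg.inv(i['extrinsics']);v=E[:3,:3]@np.array(p)+E[:3,3];u=i['K']@v;return np.round(u[:2]/u[2]).astype(int).tolist()
E
python3 - <<'E'
from h import *
s=arm.get_state();print({k:np.round(v,3).tolist() for k,v in s.items()})
a=snap('scene','a.png');b=snap('side','b.png')
for c in('scene','side'):
    print(c,np.round(arm.camera_info(c)['extrinsics'],2).tolist())
    pts(c,['cup1','peg1','peg2','peg3','dial_grip','cover_hinge','cover_edge','tin','coaster','dryer'])
for d in arm.pinpoint('scene','cup1'): print(d['position'],proj('scene',d['position']))
E
```

```text
{'t': 0.0, 'q': [0.288, 0.359, 0.011, -0.0, -1.224, -0.288], 'qd': [0.001, 0.002, -0.0, 0.001, 0.002, -0.002], 'joint_efforts': [-0.001, -58.273, 29.306, 6.997, 0.007, -0.0], 'eef_pos': [0.675, -0.0, 0.291], 'ee_rot': [3.14, -0.0, -1.571], 'force': [-0.632, -0.054, -0.71], 'moment': [-0.005, 0.004, 0.043], 'gripper_force': 0.0, 'width': 0.088}
scene [[-0.03, 0.75, -0.66, 1.37], [1.0, 0.02, -0.03, 0.03], [-0.01, -0.66, -0.75, 1.07], [0.0, 0.0, 0.0, 1.0]]
scene cup1 [([0.512, -0.392, 0.029], 0.93), ([0.507, -0.133, 0.029], 0.9), ([0.508, -0.287, 0.023], 0.79), ([0.295, -0.302, 0.025], 0.62)]
scene peg1 [([0.594, 0.112, 0.015], 0.75), ([0.582, 0.215, 0.016], 0.59)]
scene peg2 [([0.594, 0.112, 0.015], 0.75), ([0.582, 0.215, 0.016], 0.59)]
scene peg3 [([0.594, 0.112, 0.015], 0.75), ([0.582, 0.215, 0.016], 0.59)]
scene dial_grip [([0.532, 0.367, 0.062], 0.77)]
scene cover_hinge [([0.431, 0.358, 0.088], 0.96)]
scene cover_edge [([0.368, 0.35, 0.233], 0.9)]
scene tin [([0.584, 0.217, 0.015], 0.73), ([0.752, -0.198, -0.001], 0.62)]
scene coaster [([0.584, 0.217, 0.019], 0.74), ([0.784, -0.046
[... 456 characters left out ...]
11, 0.014], 0.82), ([0.602, 0.008, 0.013], 0.56)]
side peg3 [([0.582, 0.22, 0.01], 0.91), ([0.596, 0.111, 0.014], 0.82), ([0.602, 0.008, 0.013], 0.56)]
side dial_grip [([0.529, 0.37, 0.067], 0.61)]
side cover_hinge []
side cover_edge [([0.367, 0.35, 0.239], 0.88)]
side tin [([0.754, -0.195, 0.001], 0.7)]
side coaster [([0.786, -0.049, -0.004], 0.88), ([0.604, 0.011, 0.012], 0.35), ([0.596, 0.115, 0.014], 0.25)]
side dryer [([0.593, 0.138, -0.0], 0.77), ([0.365, 0.349, 0.234], 0.54), ([0.79, -0.046, -0.001], 0.4)]
[0.5125, -0.3916, 0.0288] [189, 211]
[0.5071, -0.1326, 0.0289] [272, 212]
[0.508, -0.2871, 0.0226] [223, 212]
[0.2954, -0.3019, 0.0247] [229, 164]
[0.3149, 0.0323, 0.027] [326, 170]
```

View pics/a.png

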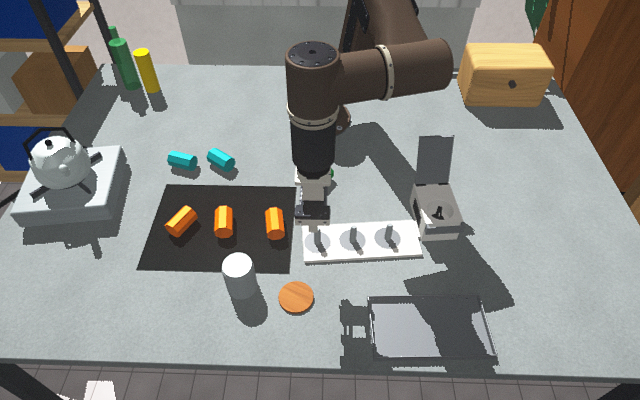

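View pics/b.png

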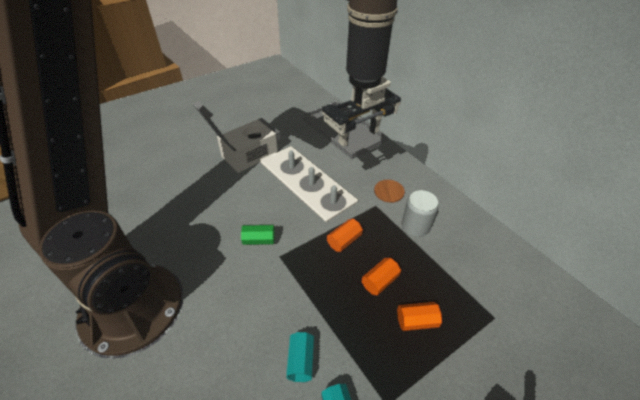

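In the scene picture the orange cups are at (181,221), (224,222) and (275,223) on the black mat. They could be confused with the teal tumblers at (182,160) and (221,159), and the green one at side (258,235). The tin is at (239,275), the coaster at (296,297), and the dial box with its open cover at (437,190). I choose the three orange cups and start with the one at (275,223).

Request:
move_arm([
  {"jaw": 1, "dx": 0.016, "dy": 0.019},
  {"jaw": 1, "dx": 0.016, "dy": 0.019},
  {"jaw": 1, "dx": 0.016, "dy": 0.019},
  {"jaw": 1, "dx": 0.016, "dy": 0.019},
  {"jaw": 1, "dx": 0.016, "dy": 0.019},
  {"jaw": 1, "dx": 0.016, "dy": 0.019},
  {"jaw": 1, "dx": 0.016, "dy": 0.019},
  {"jaw": 1, "dx": 0.016, "dy": 0.019},
  {"twist": -0.12},
  {"twist": -0.12},
  {"twist": -0.12},
  {"twist": -0.12},
])

```text
$.increments[0]: bad value
```

Request:
move_arm([
  {"twist": -0.12},
  {"twist": -0.12},
  {"twist": -0.12},
  {"twist": -0.12},
  {"twist": -0.12},
  {"twist": -0.12},
  {"twist": -0.12},
  {"twist": -0.12},
  {"twist": -0.12},
  {},
])

```text
$.increments[0]: bad value
```

```bash
cat >> h.py <<'E'
def cups(c,z=0.03,fn=None):
    s=arm.get_state();print('TCP',np.round(s['eef_pos'],4).tolist(),np.round(s['ee_rot'],3).tolist(),'t',round(s['t'],2))
    i=arm.camera_info(c);K,E=i['K'],i['extrinsics']
    im=snap(c,fn); ps=[(d['position'],d['score']) for d in arm.pinpoint(c,'cup1')]
    for d in arm.silhouettes(c,'cup1'):
        v,u=np.nonzero(d['pixels'])
        if len(u)<50: continue
        bgr=im[v,u].mean(0).round()
        if not(bgr[2]>1.5*bgr[1]): continue
        r=(E[:3,:3]@np.linalg.inv(K)@np.stack([u,v,np.ones(len(u))])).T
        P=E[:3,3]+r*((z-E[2,3])/r[:,2])[:,None]
        (cx,cy),(w,h),a=cv2.minAreaRect(P[:,:2].astype(np.float32))
        if h>w: a+=90
        a=(a+90)%180-90
        print('sil c',np.round([cx,cy],4).tolist(),'size',np.round([w,h],3).tolist(),'ang',round(np.radians(a),3),'px',len(u),'at',[int(u.mean()),int(v.mean())],'bgr',bgr.tolist(),round(d['score'],2))
    print('orig',[(np.round(p,3).tolist(),round(s,2)) for p,s in ps])
    return im
E
python3 - <<'E'
from h import *
cups('wrist',fn='w1.png')
print(np.round(arm.camera_info('wrist')['extrinsics'],3).tolist())
E
```

```text
TCP [0.675, -0.0, 0.2922] [-3.142, 0.0, -1.571] t 1.15
sil c [0.5466, -0.1253] size [0.103, 0.053] ang 0.17 px 6433 at [453, 46] bgr [58.0, 117.0, 201.0] 0.66
orig [([0.511, -0.131, 0.024], 0.69)]
[[-1.0, -0.001, 0.0, 0.674], [-0.001, 0.952, 0.307, -0.084], [-0.0, 0.307, -0.952, 0.384], [0.0, 0.0, 0.0, 1.0]]
```

View pics/w1.png

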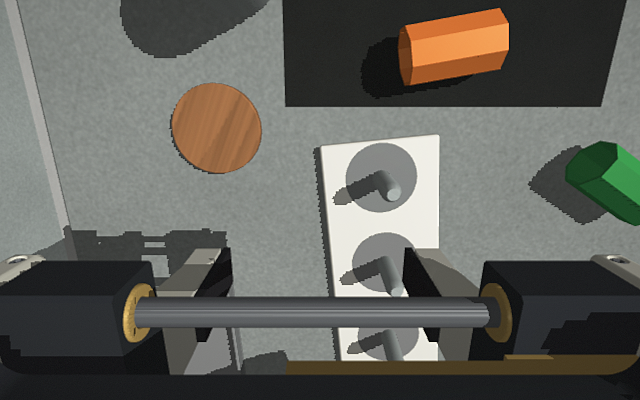

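The wrist view shows the orange cup at (453,46) on the mat, with its mouth end facing left (world +x). The coaster is at (216,128), a green look-alike at (605,180) and the dryer board below. The move rows evidently need every field.

Request:
move_arm([
  {"jaw": 1, "dx": 0.016, "dy": 0.017, "dz": 0, "twist": 0},
  {"jaw": 1, "dx": 0.016, "dy": 0.017, "dz": 0, "twist": 0},
  {"jaw": 1, "dx": 0.016, "dy": 0.017, "dz": 0, "twist": 0},
  {"jaw": 1, "dx": 0.016, "dy": 0.017, "dz": 0, "twist": 0},
  {"jaw": 1, "dx": 0.016, "dy": 0.017, "dz": 0, "twist": 0},
  {"jaw": 1, "dx": 0.016, "dy": 0.017, "dz": 0, "twist": 0},
  {"jaw": 1, "dx": 0.016, "dy": 0.017, "dz": 0, "twist": 0},
  {"jaw": 1, "dx": 0.016, "dy": 0.017, "dz": 0, "twist": 0},
  {"jaw": 1, "dx": 0, "dy": 0, "dz": 0, "twist": -0.12},
  {"jaw": 1, "dx": 0, "dy": 0, "dz": 0, "twist": -0.12},
  {"jaw": 1, "dx": 0, "dy": 0, "dz": 0, "twist": -0.12},
  {"jaw": 1, "dx": 0, "dy": 0, "dz": 0, "twist": -0.12},
])

```text
t: 2.3
eef_pos: [0.5388, -0.1282, 0.2925]
ee_rot: [-3.141, -0.0, -1.085]
force: [2.0, 0.5, -0.8]
width: 0.0878
gripper_force: 0.0
```

Request:
move_arm([
  {"jaw": 1, "dx": 0, "dy": 0, "dz": 0, "twist": -0.12},
  {"jaw": 1, "dx": 0, "dy": 0, "dz": 0, "twist": -0.12},
  {"jaw": 1, "dx": 0, "dy": 0, "dz": 0, "twist": -0.12},
  {"jaw": 1, "dx": 0, "dy": 0, "dz": 0, "twist": -0.12},
  {"jaw": 1, "dx": 0, "dy": 0, "dz": 0, "twist": -0.12},
  {"jaw": 1, "dx": 0, "dy": 0, "dz": 0, "twist": -0.12},
  {"jaw": 1, "dx": 0, "dy": 0, "dz": 0, "twist": -0.12},
  {"jaw": 1, "dx": 0, "dy": 0, "dz": 0, "twist": -0.12},
  {"jaw": 1, "dx": 0, "dy": 0, "dz": 0, "twist": -0.12},
  {"jaw": 1, "dx": 0, "dy": 0, "dz": 0, "twist": -0.11},
  {"jaw": 1, "dx": 0, "dy": 0, "dz": 0, "twist": -0.11},
  {"jaw": 1, "dx": 0, "dy": 0, "dz": 0, "twist": 0},
])

```text
t: 3.3
eef_pos: [0.539, -0.128, 0.2923]
ee_rot: [3.142, -0.0, 0.214]
force: [0.9, -0.1, -0.0]
width: 0.0875
gripper_force: 0.0
```

```bash
python3 - <<'E'
from h import *
cups('wrist',fn='w2.png')
E
```

```text
TCP [0.539, -0.128, 0.2923] [3.142, -0.0, 0.214] t 3.3
sil c [0.545, -0.28] size [0.098, 0.061] ang 0.146 px 4686 at [456, 197] bgr [51.0, 108.0, 191.0] 0.81
sil c [0.5465, -0.1252] size [0.095, 0.053] ang 0.171 px 4366 at [316, 165] bgr [58.0, 122.0, 214.0] 0.73
sil c [0.5527, -0.409] size [0.07, 0.094] ang -0.48 px 4838 at [570, 216] bgr [40.0, 87.0, 159.0] 0.69
orig [([0.508, -0.392, 0.021], 0.89), ([0.513, -0.131, 0.027], 0.7), ([0.509, -0.29, 0.026], 0.59)]
```

View pics/w2.png

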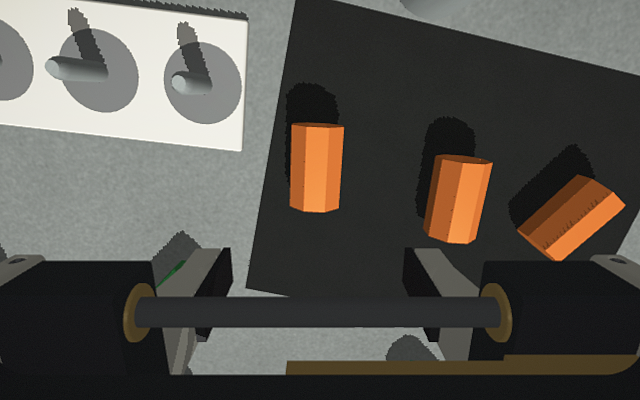

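Request:
move_arm([
  {"jaw": 1, "dx": -0.015, "dy": -0.001, "dz": 0, "twist": 0.043},
  {"jaw": 1, "dx": 0, "dy": 0, "dz": 0.027, "twist": 0},
  {"jaw": 1, "dx": 0, "dy": 0, "dz": 0.027, "twist": 0},
  {"jaw": 1, "dx": 0, "dy": 0, "dz": 0.027, "twist": 0},
  {"jaw": 1, "dx": 0, "dy": 0, "dz": 0.027, "twist": 0},
  {"jaw": 1, "dx": 0, "dy": 0, "dz": 0.027, "twist": 0},
  {"jaw": 1, "dx": 0, "dy": 0, "dz": 0.027, "twist": 0},
  {"jaw": 1, "dx": 0, "dy": 0, "dz": 0.027, "twist": 0},
  {"jaw": 1, "dx": 0, "dy": 0, "dz": 0.019, "twist": 0},
  {"jaw": 1, "dx": 0, "dy": 0, "dz": 0.01, "twist": 0},
  {"jaw": 1, "dx": 0, "dy": 0, "dz": 0, "twist": 0},
])

```text
t: 4.37
eef_pos: [0.5229, -0.1303, 0.0721]
ee_rot: [-3.141, 0.004, 0.164]
force: [-0.7, 0.2, 0.8]
width: 0.0877
gripper_force: 0.0
```

Request:
move_arm([
  {"jaw": -1, "dx": 0, "dy": 0, "dz": 0, "twist": 0},
  {"jaw": -1, "dx": 0, "dy": 0, "dz": 0, "twist": 0},
  {"jaw": -1, "dx": 0, "dy": 0, "dz": 0, "twist": 0},
  {"jaw": -1, "dx": 0, "dy": 0, "dz": 0, "twist": 0},
  {"jaw": -1, "dx": 0, "dy": 0, "dz": 0, "twist": 0},
  {"jaw": -1, "dx": 0, "dy": 0, "dz": 0, "twist": 0},
  {"jaw": -1, "dx": 0, "dy": 0, "dz": 0, "twist": 0},
  {"jaw": -1, "dx": 0, "dy": 0, "dz": 0, "twist": 0},
], force=3)

```text
t: 5.03
eef_pos: [0.5244, -0.1301, 0.0747]
ee_rot: [3.141, -0.001, 0.166]
force: [-1.8, 0.6, 4.5]
width: 0.0522
gripper_force: 3.0
```

Request:
move_arm([
  {"jaw": -1, "dx": 0, "dy": 0, "dz": -0.02, "twist": 0},
  {"jaw": -1, "dx": 0, "dy": 0, "dz": -0.03, "twist": 0},
  {"jaw": -1, "dx": 0, "dy": 0, "dz": -0.03, "twist": 0},
  {"jaw": -1, "dx": 0, "dy": 0, "dz": -0.03, "twist": 0},
  {"jaw": -1, "dx": 0, "dy": 0, "dz": -0.02, "twist": 0},
  {"jaw": -1, "dx": 0, "dy": 0, "dz": 0, "twist": 0},
  {"jaw": -1, "dx": 0, "dy": 0, "dz": 0, "twist": 0},
  {"jaw": -1, "dx": 0, "dy": 0, "dz": 0, "twist": 0},
])

```text
t: 5.7
eef_pos: [0.5234, -0.1301, 0.2034]
ee_rot: [-3.141, 0.001, 0.166]
force: [-0.4, 0.7, -1.0]
width: 0.0521
gripper_force: 3.0
```

```bash
python3 - <<'E'
from h import *
im=snap('side'); p=proj('side',arm.get_state()['eef_pos']);print(p)
a=im[max(0,p[1]-60):p[1]+120,max(0,p[0]-120):p[0]+120]
b=snap('wrist')
cv2.imwrite('pics/c1.png',np.hstack([cv2.resize(a,(400,300)),cv2.resize(b,(400,300))]))
E
```

```text
[341, 195]
```

View pics/c1.png

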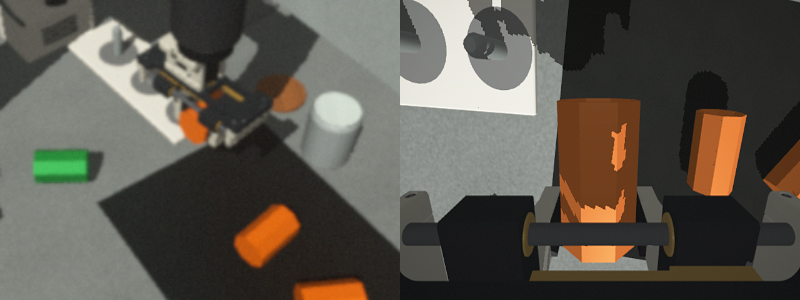

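```bash
cat >> h.py <<'E'
def tilt(s=0.013):
    st=arm.get_state();Rt=R.from_euler('xyz',st['ee_rot']).as_matrix()
    for a in range(0,100,15):
        c,n=np.cos(np.radians(a)),np.sin(np.radians(a))
        f=lambda l,h:proj('wrist',np.array(st['eef_pos'])+Rt@np.array([l*c+h*n,0,0.047+l*n-h*c]))
        print(a,'mouth top/bot',f(.085-s,.026),f(.085-s,-.026),'base top/bot',f(-s,.026),f(-s,-.026))
E
python3 -c "
from h import *
tilt()"
```

```text
0 mouth top/bot [316, 129] [317, 118] base top/bot [316, 347] [317, 279]
15 mouth top/bot [317, 112] [317, 134] base top/bot [316, 336] [317, 294]
30 mouth top/bot [317, 112] [317, 155] base top/bot [316, 320] [317, 308]
45 mouth top/bot [317, 123] [317, 179] base top/bot [316, 301] [317, 322]
60 mouth top/bot [317, 141] [317, 205] base top/bot [316, 280] [316, 334]
75 mouth top/bot [317, 163] [317, 233] base top/bot [316, 260] [316, 344]
90 mouth top/bot [317, 188] [317, 261] base top/bot [316, 243] [316, 351]
```

The cup is held but still horizontal (mouth at wrist rows 98–130), so gravity doesn't swing it. I'll regrasp about 25 mm from the base and tip it over the top of a peg instead.

Request:
move_arm([
  {"jaw": -1, "dx": 0, "dy": 0, "dz": 0.03, "twist": 0},
  {"jaw": -1, "dx": 0, "dy": 0, "dz": 0.03, "twist": 0},
  {"jaw": -1, "dx": 0, "dy": 0, "dz": 0.03, "twist": 0},
  {"jaw": -1, "dx": 0, "dy": 0, "dz": 0.03, "twist": 0},
  {"jaw": -1, "dx": 0, "dy": 0, "dz": 0.008, "twist": 0},
  {"jaw": -1, "dx": 0, "dy": 0, "dz": 0, "twist": 0},
  {"jaw": 0.6, "dx": 0, "dy": 0, "dz": 0, "twist": 0},
  {"jaw": 0.6, "dx": 0, "dy": 0, "dz": 0, "twist": 0},
  {"jaw": 0.6, "dx": 0, "dy": 0, "dz": 0, "twist": 0},
  {"jaw": 0.6, "dx": 0, "dy": 0, "dz": 0, "twist": 0},
  {"jaw": 0.6, "dx": 0.012, "dy": 0, "dz": 0, "twist": 0},
  {"jaw": 0.6, "dx": 0, "dy": 0, "dz": 0, "twist": 0},
])

```text
t: 6.8
eef_pos: [0.5386, -0.1279, 0.0774]
ee_rot: [3.141, -0.003, 0.167]
force: [1.5, -0.2, 1.0]
width: 0.0699
gripper_force: 0.0
```

Request:
move_arm([
  {"jaw": -1, "dx": 0, "dy": 0, "dz": 0, "twist": 0},
  {"jaw": -1, "dx": 0, "dy": 0, "dz": 0, "twist": 0},
  {"jaw": -1, "dx": 0, "dy": 0, "dz": 0, "twist": 0},
  {"jaw": -1, "dx": 0, "dy": 0, "dz": 0, "twist": 0},
  {"jaw": -1, "dx": 0, "dy": 0, "dz": 0, "twist": 0},
  {"jaw": -1, "dx": 0, "dy": 0, "dz": -0.02, "twist": 0},
  {"jaw": -1, "dx": 0, "dy": 0, "dz": -0.03, "twist": 0},
  {"jaw": -1, "dx": 0, "dy": 0, "dz": -0.03, "twist": 0},
  {"jaw": -1, "dx": 0, "dy": 0, "dz": -0.03, "twist": 0},
  {"jaw": -1, "dx": 0, "dy": 0, "dz": -0.03, "twist": 0},
  {"jaw": -1, "dx": 0, "dy": 0, "dz": -0.01, "twist": 0.07},
  {"jaw": -1, "dx": 0, "dy": 0, "dz": 0, "twist": 0},
])

```text
t: 7.8
eef_pos: [0.5373, -0.1282, 0.2296]
ee_rot: [3.141, -0.006, 0.093]
force: [0.2, -0.8, -0.3]
width: 0.0518
gripper_force: 3.0
```

Request:
move_arm([
  {"jaw": -1, "dx": 0.0104, "dy": -0.034, "dz": 0, "twist": 0},
  {"jaw": -1, "dx": 0.0104, "dy": -0.034, "dz": 0, "twist": 0},
  {"jaw": -1, "dx": 0.0104, "dy": -0.034, "dz": 0, "twist": 0},
  {"jaw": -1, "dx": 0.0104, "dy": -0.034, "dz": 0, "twist": 0},
  {"jaw": -1, "dx": 0.0104, "dy": -0.034, "dz": 0, "twist": 0},
  {"jaw": -1, "dx": 0.0104, "dy": -0.034, "dz": 0, "twist": 0},
  {"jaw": -1, "dx": 0.0104, "dy": -0.034, "dz": 0, "twist": 0},
  {"jaw": -1, "dx": 0.0104, "dy": -0.034, "dz": 0, "twist": 0},
  {"jaw": -1, "dx": 0.0104, "dy": -0.034, "dz": 0, "twist": 0},
  {"jaw": -1, "dx": 0.0104, "dy": -0.034, "dz": 0, "twist": 0},
  {"jaw": -1, "dx": 0, "dy": 0, "dz": 0, "twist": 0},
  {"jaw": -1, "dx": 0, "dy": 0, "dz": 0, "twist": 0},
])

```text
t: 8.8
eef_pos: [0.6062, 0.2219, 0.2241]
ee_rot: [3.14, 0.003, 0.1]
force: [-1.0, -0.5, -1.0]
width: 0.0519
gripper_force: 3.0
```

```bash
python3 - <<'E'
from h import *
s=arm.get_state();print(s['eef_pos'],s['ee_rot'])
for c in('wrist','scene','side'):
    snap(c,c+'3.png'); pts(c,['peg1'])
pts('scene',['dial_grip','cover_hinge','cover_edge'])
tilt(.025)
E
```

```text
[0.60621334 0.22190113 0.22405468] [3.14045231e+00 2.58591499e-03 9.95557869e-02]
wrist peg1 [([0.594, 0.109, 0.01], 0.73), ([0.602, 0.007, 0.011], 0.56)]
scene peg1 [([0.594, 0.113, 0.014], 0.84), ([0.605, 0.009, 0.013], 0.64), ([0.584, 0.214, 0.013], 0.56)]
side peg1 [([0.594, 0.111, 0.012], 0.85), ([0.583, 0.217, 0.011], 0.71), ([0.602, 0.007, 0.013], 0.68)]
scene dial_grip [([0.783, -0.045, 0.001], 0.73), ([0.528, 0.367, 0.063], 0.67)]
scene cover_hinge [([0.43, 0.358, 0.084], 0.91)]
scene cover_edge [([0.368, 0.347, 0.231], 0.97)]
0 mouth top/bot [316, 166] [317, 144] base top/bot [316, 371] [317, 299]
15 mouth top/bot [316, 145] [317, 157] base top/bot [316, 367] [316, 316]
30 mouth top/bot [317, 138] [317, 175] base top/bot [316, 354] [316, 333]
45 mouth top/bot [317, 143] [317, 196] base top/bot [316, 335] [316, 347]
60 mouth top/bot [317, 155] [317, 219] base top/bot [316, 310] [316, 360]
75 mouth top/bot [317, 172] [317, 244] base top/bot [316, 283] [316, 368]
90 mouth top/bot [317, 193] [317, 270] base top/bot [316, 257] [316, 371]
```

View pics/wrist3.png

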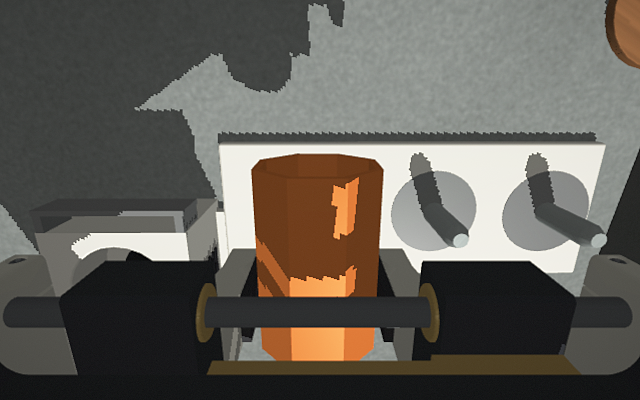

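Request:
move_arm([
  {"jaw": -1, "dx": 0.003, "dy": 0.003, "dz": 0.02, "twist": 0},
  {"jaw": -1, "dx": 0, "dy": 0, "dz": 0.025, "twist": 0},
  {"jaw": -1, "dx": 0, "dy": 0, "dz": 0.02, "twist": 0},
  {"jaw": -1, "dx": 0, "dy": 0, "dz": 0.004, "twist": 0},
  {"jaw": -1, "dx": 0.001, "dy": 0, "dz": 0.004, "twist": 0},
  {"jaw": -1, "dx": 0.002, "dy": 0, "dz": 0.004, "twist": 0},
  {"jaw": -1, "dx": 0.002, "dy": 0, "dz": 0.004, "twist": 0},
  {"jaw": -1, "dx": 0.002, "dy": 0, "dz": 0.004, "twist": 0},
  {"jaw": -1, "dx": 0.001, "dy": 0, "dz": 0.004, "twist": 0},
  {"jaw": -1, "dx": 0.001, "dy": 0, "dz": 0.004, "twist": 0},
  {"jaw": -1, "dx": 0, "dy": 0, "dz": 0.003, "twist": 0},
  {"jaw": -1, "dx": 0, "dy": 0, "dz": 0, "twist": 0},
])

```text
t: 10.25
eef_pos: [0.6194, 0.2186, 0.1298]
ee_rot: [-3.141, -0.001, 0.096]
force: [2.3, 0.3, 0.6]
width: 0.0518
gripper_force: 3.0
```

```bash
cat >> h.py <<'E'
def orange():
    im=snap('wrist');h=cv2.cvtColor(im,cv2.COLOR_BGR2HSV);m=cv2.inRange(h,(3,140,40),(18,255,255));m[:, :200]=0;m[:,440:]=0
    n,l,s,c=cv2.connectedComponentsWithStats(m)
    print('orange',[s[i].tolist() for i in range(1,n) if s[i][4]>300]); return im
E
python3 - <<'E'
from h import *
im=orange();cv2.imwrite('pics/w4.png',im);tilt(.025)
snap('side','s4.png');snap('scene','sc4.png')
p=proj('scene',arm.get_state()['eef_pos']);print(p)
a=cv2.imread('pics/sc4.png')[p[1]-40:p[1]+80,p[0]-80:p[0]+80]
b=cv2.imread('pics/s4.png');p=proj('side',arm.get_state()['eef_pos']);b=b[max(0,p[1]-40):p[1]+80,max(p[0]-80,0):p[0]+80]
cv2.imwrite('pics/c4.png',np.hstack([cv2.resize(x,(400,300),interpolation=3) for x in(a,b)]+[]))
E
```

```text
orange [[255, 145, 125, 152, 16500], [252, 327, 131, 22, 2539]]
0 mouth top/bot [316, 166] [317, 144] base top/bot [316, 371] [316, 299]
15 mouth top/bot [316, 145] [317, 157] base top/bot [316, 367] [316, 316]
30 mouth top/bot [316, 138] [317, 175] base top/bot [316, 354] [316, 332]
45 mouth top/bot [317, 143] [317, 196] base top/bot [316, 335] [316, 347]
60 mouth top/bot [317, 155] [317, 219] base top/bot [316, 310] [316, 360]
75 mouth top/bot [317, 172] [317, 244] base top/bot [316, 283] [316, 368]
90 mouth top/bot [317, 193] [317, 270] base top/bot [316, 257] [316, 371]
[394, 222]
```

View pics/w4.png

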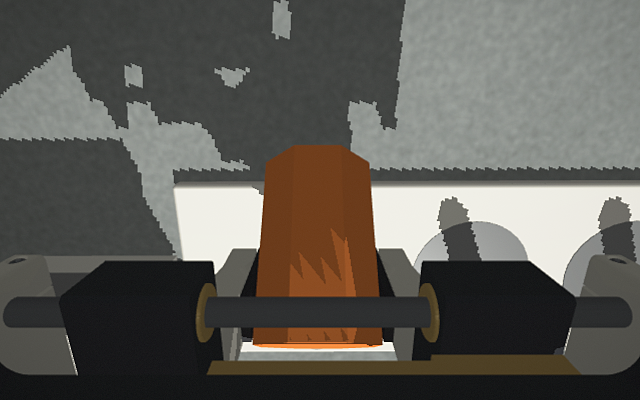

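The cup is tipped to about 48° (mouth edge at row 145, base at row 345). Next I'll lift it, let the peg enter the mouth, and pull against the peg to bring the cup upright.

Request:
move_arm([
  {"jaw": -1, "dx": 0.004, "dy": 0, "dz": 0, "twist": 0},
  {"jaw": -1, "dx": 0, "dy": 0, "dz": -0.025, "twist": 0},
  {"jaw": -1, "dx": 0, "dy": 0, "dz": -0.025, "twist": 0},
  {"jaw": -1, "dx": 0, "dy": 0, "dz": -0.025, "twist": 0},
  {"jaw": -1, "dx": -0.02, "dy": 0, "dz": 0, "twist": 0},
  {"jaw": -1, "dx": -0.02, "dy": 0, "dz": 0, "twist": 0},
  {"jaw": -1, "dx": -0.02, "dy": 0, "dz": 0, "twist": 0},
  {"jaw": -1, "dx": -0.02, "dy": 0, "dz": 0, "twist": 0},
  {"jaw": -1, "dx": 0, "dy": 0, "dz": 0.015, "twist": 0},
  {"jaw": -1, "dx": 0, "dy": 0, "dz": 0.015, "twist": 0},
  {"jaw": -1, "dx": 0, "dy": 0, "dz": 0, "twist": 0},
])

```text
t: 11.32
eef_pos: [0.5414, 0.2102, 0.1728]
ee_rot: [3.14, 0.004, 0.096]
force: [-0.9, 0.2, -2.4]
width: 0.0521
gripper_force: 3.0
```

```bash
python3 - <<'E'
from h import *
im=orange();cv2.imwrite('pics/w5.png',im)
E
```

```text
orange [[255, 145, 125, 152, 16454], [252, 327, 131, 22, 2606]]
```

View pics/w5.png

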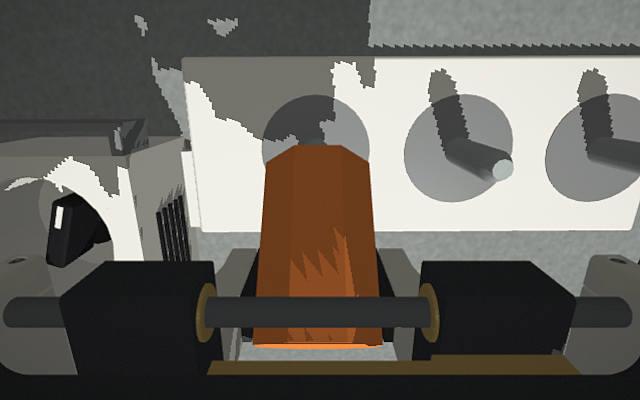

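Request:
move_arm([
  {"jaw": -1, "dx": 0, "dy": -0.002, "dz": 0.013, "twist": 0},
  {"jaw": -1, "dx": 0, "dy": 0, "dz": 0.012, "twist": 0},
  {"jaw": -1, "dx": 0.006, "dy": 0, "dz": 0, "twist": 0},
  {"jaw": -1, "dx": 0.006, "dy": 0, "dz": 0, "twist": 0},
  {"jaw": -1, "dx": 0.006, "dy": 0, "dz": 0, "twist": 0},
  {"jaw": -1, "dx": 0.006, "dy": 0, "dz": 0, "twist": 0},
  {"jaw": -1, "dx": 0.006, "dy": 0, "dz": 0, "twist": 0},
  {"jaw": -1, "dx": 0.006, "dy": 0, "dz": 0, "twist": 0},
  {"jaw": -1, "dx": 0.006, "dy": 0, "dz": 0, "twist": 0},
  {"jaw": -1, "dx": 0.006, "dy": 0, "dz": 0, "twist": 0},
  {"jaw": -1, "dx": 0.006, "dy": 0, "dz": 0, "twist": 0},
  {"jaw": -1, "dx": 0, "dy": 0, "dz": 0, "twist": 0},
])

```text
t: 12.37
eef_pos: [0.5981, 0.2184, 0.15]
ee_rot: [3.141, -0.0, 0.096]
force: [-0.4, -0.8, -0.4]
width: 0.0518
gripper_force: 3.0
```

```bash
python3 - <<'E'
from h import *
im=orange();cv2.imwrite('pics/w6.png',im)
E
```

```text
orange [[254, 198, 128, 99, 9356], [251, 328, 133, 34, 4311]]
```

View pics/w6.png

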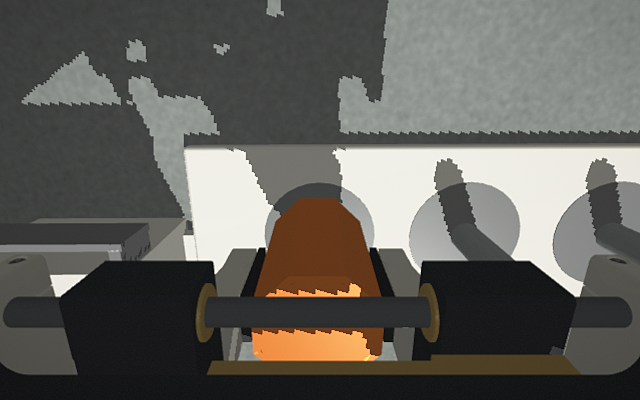

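The mouth is now at row 198, so the cup is upright and upside down. I'll centre it and lower it onto the board.

Request:
move_arm([
  {"jaw": -1, "dx": -0.007, "dy": 0, "dz": 0, "twist": 0},
  {"jaw": -1, "dx": -0.008, "dy": 0, "dz": 0, "twist": 0},
  {"jaw": -1, "dx": 0, "dy": 0, "dz": 0.01, "twist": 0},
  {"jaw": -1, "dx": 0, "dy": 0, "dz": 0.01, "twist": 0},
  {"jaw": -1, "dx": 0, "dy": 0, "dz": 0.006, "twist": 0},
  {"jaw": -1, "dx": 0, "dy": 0, "dz": 0.004, "twist": 0},
  {"jaw": -1, "dx": 0, "dy": 0, "dz": 0.002, "twist": 0},
  {"jaw": -1, "dx": 0, "dy": 0, "dz": 0, "twist": 0},
  {"jaw": -1, "dx": 0, "dy": 0, "dz": 0, "twist": 0},
])

```text
t: 13.17
eef_pos: [0.582, 0.2168, 0.1179]
ee_rot: [3.141, 0.0, 0.096]
force: [-0.1, 0.4, -0.3]
width: 0.0519
gripper_force: 3.0
```

Request:
move_arm([
  {"jaw": 0.4, "dx": 0, "dy": 0, "dz": 0, "twist": 0},
  {"jaw": 0.5, "dx": 0, "dy": 0, "dz": 0, "twist": 0},
  {"jaw": 0.5, "dx": 0, "dy": 0, "dz": 0, "twist": 0},
  {"jaw": 0.5, "dx": 0, "dy": 0, "dz": 0, "twist": 0},
  {"jaw": 0.5, "dx": 0, "dy": 0, "dz": -0.02, "twist": 0},
  {"jaw": 0.5, "dx": 0, "dy": 0, "dz": -0.03, "twist": 0},
  {"jaw": 0.5, "dx": 0, "dy": 0, "dz": -0.04, "twist": 0},
  {"jaw": 1, "dx": 0, "dy": 0, "dz": -0.03, "twist": 0},
  {"jaw": 1, "dx": 0, "dy": 0, "dz": 0, "twist": 0},
])

```text
t: 13.92
eef_pos: [0.5847, 0.2181, 0.2459]
ee_rot: [-3.137, -0.01, 0.097]
force: [0.7, 0.7, 0.6]
width: 0.0742
gripper_force: 0.0
```

```bash
python3 - <<'E'
from h import *
for c in('side','scene'): cups(c,fn=c+'7.png')
a=cv2.imread('pics/side7.png')[100:280,160:400];b=cv2.imread('pics/scene7.png')[150:300,300:500]
cv2.imwrite('pics/c7.png',np.hstack([cv2.resize(x,(400,300)) for x in(a,b)]))
E
```

```text
TCP [0.5847, 0.2181, 0.2459] [-3.137, -0.01, 0.097] t 13.92
sil c [0.5472, -0.2788] size [0.112, 0.059] ang 0.146 px 839 at [380, 275] bgr [17.0, 86.0, 190.0] 0.83
sil c [0.5958, 0.2541] size [0.161, 0.059] ang 1.053 px 479 at [289, 155] bgr [37.0, 91.0, 181.0] 0.77
sil c [0.5494, -0.41] size [0.062, 0.099] ang -0.493 px 1016 at [418, 315] bgr [17.0, 91.0, 196.0] 0.59
orig [([0.297, -0.306, 0.021], 0.96), ([0.58, 0.219, 0.094], 0.87), ([0.513, -0.393, 0.028], 0.72), ([0.313, 0.029, 0.023], 0.72), ([0.293, -0.428, 0.028], 0.72), ([0.502, -0.285, 0.024], 0.68)]
TCP [0.5817, 0.2168, 0.2385] [-3.141, -0.0, 0.096] t 14.07
sil c [0.5576, 0.2245] size [0.06, 0.122] ang -0.228 px 575 at [389, 227] bgr [55.0, 126.0, 195.0] 0.71
sil c [0.5519, -0.406] size [0.067, 0.102] ang -0.508 px 531 at [180, 221] bgr [51.0, 127.0, 193.0] 0.64
orig [([0.296, -0.433, 0.025], 0.93), ([0.507, -0.285, 0.023], 0.84), ([0.314, 0.031, 0.024], 0.83), ([0.296, -0.305, 0.023], 0.73), ([0.58, 0.213, 0.097], 0.65), ([0.512, -0.395, 0.03], 0.6)]
```

View pics/c7.png

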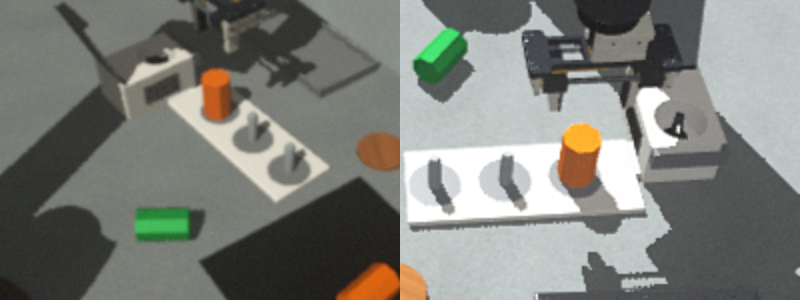

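Request:
move_arm([
  {"jaw": 1, "dx": -0.008, "dy": 0.034, "dz": -0.004, "twist": 0},
  {"jaw": 1, "dx": -0.008, "dy": 0.034, "dz": -0.004, "twist": 0},
  {"jaw": 1, "dx": -0.008, "dy": 0.034, "dz": -0.004, "twist": 0},
  {"jaw": 1, "dx": -0.008, "dy": 0.034, "dz": -0.004, "twist": 0},
  {"jaw": 1, "dx": -0.008, "dy": 0.034, "dz": -0.004, "twist": 0},
  {"jaw": 1, "dx": -0.008, "dy": 0.034, "dz": -0.004, "twist": 0},
  {"jaw": 1, "dx": -0.008, "dy": 0.034, "dz": -0.004, "twist": 0},
  {"jaw": 1, "dx": -0.008, "dy": 0.034, "dz": -0.004, "twist": 0},
  {"jaw": 1, "dx": -0.008, "dy": 0.034, "dz": -0.004, "twist": 0},
  {"jaw": 1, "dx": -0.008, "dy": 0.034, "dz": -0.004, "twist": 0},
  {"jaw": 1, "dx": -0.008, "dy": 0.034, "dz": 0, "twist": 0},
  {"jaw": 1, "dx": -0.008, "dy": 0.034, "dz": 0, "twist": 0},
])

```text
t: 15.22
eef_pos: [0.5249, -0.2001, 0.2775]
ee_rot: [-3.141, 0.001, 0.096]
force: [0.4, 0.0, -0.1]
width: 0.0874
gripper_force: 0.0
```

Request:
move_arm([
  {"jaw": 1, "dx": 0, "dy": 0.04, "dz": 0, "twist": 0},
  {"jaw": 1, "dx": 0, "dy": 0.04, "dz": 0, "twist": 0},
  {"jaw": 1, "dx": 0, "dy": 0, "dz": 0, "twist": 0},
  {"jaw": 1, "dx": 0, "dy": 0, "dz": 0, "twist": 0},
])

```text
t: 15.55
eef_pos: [0.5326, -0.2801, 0.2762]
ee_rot: [-3.141, 0.003, 0.092]
force: [-0.6, -0.8, 0.2]
width: 0.0874
gripper_force: 0.0
```

```bash
python3 - <<'E'
from h import *
cups('wrist',fn='w8.png')
E
```

```text
TCP [0.5326, -0.2801, 0.2762] [-3.141, 0.003, 0.092] t 15.55
orig [([0.508, -0.288, 0.028], 0.78), ([0.507, -0.394, 0.02], 0.74), ([0.29, -0.43, 0.027], 0.73), ([0.299, -0.305, 0.024], 0.7)]
```

```bash
cat >> h.py <<'E'
def seg(z=0.03):
    s=arm.get_state();print('TCP',np.round(s['eef_pos'],4).tolist(),np.round(s['ee_rot'],3).tolist())
    i=arm.camera_info('wrist');K,E=i['K'],i['extrinsics'];im=snap('wrist')
    m=cv2.inRange(cv2.cvtColor(im,cv2.COLOR_BGR2HSV),(5,150,60),(16,255,255))
    n,l,st,c=cv2.connectedComponentsWithStats(m)
    for k in range(1,n):
        if st[k][4]<800: continue
        v,u=np.nonzero(l==k);r=(E[:3,:3]@np.linalg.inv(K)@np.stack([u,v,np.ones(len(u))])).T
        P=E[:3,3]+r*((z-E[2,3])/r[:,2])[:,None]
        (cx,cy),(w,h),a=cv2.minAreaRect(P[:,:2].astype(np.float32))
        if h>w:a+=90
        print(np.round([cx,cy],4),np.round([w,h],3),'ang',round(np.radians((a+90)%180-90),3),st[k].tolist())
E
python3 -c "
from h import *
seg()"
```

```text
TCP [0.5331, -0.2775, 0.2774] [-3.141, 0.001, 0.097]
[ 0.5502 -0.2646] [0.049 0.101] ang -0.255 [292, 120, 56, 94, 1521]
[ 0.5566 -0.3962] [0.032 0.091] ang -0.467 [401, 125, 79, 88, 2640]
```

```bash
sed -i 's/(5,150,60),(16,255,255)/(2,130,30),(19,255,255)/' h.py; python3 -c "
from h import *
seg()
im=cv2.imread('pics/w8.png');h=cv2.cvtColor(im,cv2.COLOR_BGR2HSV)
print(h[165,290:370:8].tolist())
cups('wrist')"
```

```text
TCP [0.5333, -0.2771, 0.2778] [-3.141, 0.001, 0.097]
[ 0.544  -0.2809] [0.096 0.054] ang 0.148 [292, 120, 58, 95, 2811]
[ 0.5498 -0.4099] [0.062 0.092] ang -0.487 [401, 125, 100, 101, 2804]
[[80, 21, 37], [14, 177, 250], [13, 179, 249], [24, 138, 255], [24, 137, 255], [24, 140, 255], [19, 159, 255], [11, 95, 107], [50, 10, 75], [50, 10, 75]]
TCP [0.5334, -0.277, 0.278] [-3.141, 0.0, 0.098] t 15.8
orig [([0.514, -0.389, 0.02], 0.93), ([0.296, -0.304, 0.027], 0.69), ([0.507, -0.285, 0.03], 0.63)]
```

Request:
move_arm([
  {"jaw": 1, "dx": 0, "dy": 0, "dz": 0, "twist": -0.05},
  {"jaw": 1, "dx": -0.002, "dy": 0.005, "dz": 0.0275, "twist": 0},
  {"jaw": 1, "dx": 0, "dy": 0, "dz": 0.0275, "twist": 0},
  {"jaw": 1, "dx": 0, "dy": 0, "dz": 0.0275, "twist": 0},
  {"jaw": 1, "dx": 0, "dy": 0, "dz": 0.0275, "twist": 0},
  {"jaw": 1, "dx": 0, "dy": 0, "dz": 0.0275, "twist": 0},
  {"jaw": 1, "dx": 0, "dy": 0, "dz": 0.0275, "twist": 0},
  {"jaw": 1, "dx": 0, "dy": 0, "dz": 0.0275, "twist": 0},
  {"jaw": 1, "dx": 0, "dy": 0, "dz": 0.01, "twist": 0},
  {"jaw": 1, "dx": 0, "dy": 0, "dz": 0, "twist": 0},
  {"jaw": 1, "dx": 0, "dy": 0, "dz": 0, "twist": 0},
])

```text
t: 16.87
eef_pos: [0.5325, -0.2832, 0.0762]
ee_rot: [3.141, 0.0, 0.147]
force: [0.8, -0.6, 0.1]
width: 0.0875
gripper_force: 0.0
```

Request:
move_arm([
  {"jaw": -1, "dx": 0, "dy": 0, "dz": 0, "twist": 0},
  {"jaw": -1, "dx": 0, "dy": 0, "dz": 0, "twist": 0},
  {"jaw": -1, "dx": 0, "dy": 0, "dz": 0, "twist": 0},
  {"jaw": -1, "dx": 0, "dy": 0, "dz": 0, "twist": 0},
  {"jaw": -1, "dx": 0, "dy": 0, "dz": 0, "twist": 0},
  {"jaw": -1, "dx": 0, "dy": 0, "dz": 0, "twist": 0},
  {"jaw": -1, "dx": 0, "dy": 0, "dz": 0, "twist": 0},
])

```text
t: 17.45
eef_pos: [0.5322, -0.2834, 0.076]
ee_rot: [3.141, -0.0, 0.146]
force: [-0.9, 1.2, 3.6]
width: 0.0521
gripper_force: 3.0
```

Request:
move_arm([
  {"jaw": -1, "dx": 0, "dy": 0, "dz": -0.02, "twist": 0},
  {"jaw": -1, "dx": 0, "dy": 0, "dz": -0.03, "twist": 0},
  {"jaw": -1, "dx": 0, "dy": 0, "dz": -0.03, "twist": 0},
  {"jaw": -1, "dx": 0, "dy": 0, "dz": -0.03, "twist": 0},
  {"jaw": -1, "dx": 0, "dy": 0, "dz": -0.03, "twist": 0},
  {"jaw": -1, "dx": 0, "dy": 0, "dz": -0.01, "twist": 0.05},
  {"jaw": -1, "dx": 0, "dy": 0, "dz": 0, "twist": 0},
])

```text
t: 18.03
eef_pos: [0.5334, -0.2838, 0.2294]
ee_rot: [3.139, -0.006, 0.094]
force: [0.5, -0.5, -0.4]
width: 0.0516
gripper_force: 3.0
```

```bash
python3 -c "
from h import *
orange();tilt(.025)"
```

```text
orange [[250, 149, 134, 148, 16189], [405, 162, 35, 74, 1306], [261, 327, 93, 35, 941]]
0 mouth top/bot [316, 166] [317, 144] base top/bot [316, 371] [317, 299]
15 mouth top/bot [316, 145] [317, 157] base top/bot [316, 367] [316, 316]
30 mouth top/bot [317, 138] [317, 175] base top/bot [316, 354] [316, 332]
45 mouth top/bot [317, 143] [317, 196] base top/bot [316, 335] [316, 347]
60 mouth top/bot [317, 155] [317, 219] base top/bot [316, 310] [316, 360]
75 mouth top/bot [317, 172] [317, 244] base top/bot [316, 283] [316, 368]
90 mouth top/bot [317, 193] [317, 270] base top/bot [316, 257] [316, 371]
```

Request:
move_arm([
  {"jaw": -1, "dx": 0.0113, "dy": -0.0352, "dz": 0, "twist": 0},
  {"jaw": -1, "dx": 0.0113, "dy": -0.0352, "dz": 0, "twist": 0},
  {"jaw": -1, "dx": 0.0113, "dy": -0.0352, "dz": 0, "twist": 0},
  {"jaw": -1, "dx": 0.0113, "dy": -0.0352, "dz": 0, "twist": 0},
  {"jaw": -1, "dx": 0.0113, "dy": -0.0352, "dz": 0, "twist": 0},
  {"jaw": -1, "dx": 0.0113, "dy": -0.0352, "dz": 0, "twist": 0},
  {"jaw": -1, "dx": 0.0113, "dy": -0.0352, "dz": 0, "twist": 0},
  {"jaw": -1, "dx": 0.0113, "dy": -0.0352, "dz": 0, "twist": 0},
  {"jaw": -1, "dx": 0.0113, "dy": -0.0352, "dz": 0, "twist": 0},
  {"jaw": -1, "dx": 0.0113, "dy": -0.0352, "dz": 0, "twist": 0},
  {"jaw": -1, "dx": 0.0113, "dy": -0.0352, "dz": 0, "twist": 0},
  {"jaw": -1, "dx": 0, "dy": 0, "dz": 0, "twist": 0},
])

```text
t: 19.08
eef_pos: [0.6193, 0.1192, 0.2235]
ee_rot: [3.141, 0.001, 0.101]
force: [-0.2, -0.9, -0.3]
width: 0.0521
gripper_force: 3.0
```

Request:
move_arm([
  {"jaw": -1, "dx": 0, "dy": 0, "dz": 0, "twist": 0},
  {"jaw": -1, "dx": 0, "dy": 0, "dz": 0, "twist": 0},
])

```text
t: 19.25
eef_pos: [0.6178, 0.1139, 0.224]
ee_rot: [3.141, 0.003, 0.097]
force: [-0.1, -0.2, -0.1]
width: 0.0523
gripper_force: 3.0
```

Request:
move_arm([
  {"jaw": -1, "dx": 0.003, "dy": 0.001, "dz": 0.02, "twist": 0},
  {"jaw": -1, "dx": 0, "dy": 0, "dz": 0.025, "twist": 0},
  {"jaw": -1, "dx": 0, "dy": 0, "dz": 0.02, "twist": 0},
  {"jaw": -1, "dx": 0, "dy": 0, "dz": 0.004, "twist": 0},
  {"jaw": -1, "dx": 0.001, "dy": 0, "dz": 0.004, "twist": 0},
  {"jaw": -1, "dx": 0.002, "dy": 0, "dz": 0.004, "twist": 0},
  {"jaw": -1, "dx": 0.002, "dy": 0, "dz": 0.004, "twist": 0},
  {"jaw": -1, "dx": 0.002, "dy": 0, "dz": 0.004, "twist": 0},
  {"jaw": -1, "dx": 0.001, "dy": 0, "dz": 0.004, "twist": 0},
  {"jaw": -1, "dx": 0.001, "dy": 0, "dz": 0.004, "twist": 0},
  {"jaw": -1, "dx": 0, "dy": 0, "dz": 0.003, "twist": 0},
  {"jaw": -1, "dx": 0, "dy": 0, "dz": 0, "twist": 0},
])

```text
t: 20.25
eef_pos: [0.6309, 0.1143, 0.1292]
ee_rot: [-3.142, -0.0, 0.096]
force: [1.7, -0.0, -0.4]
width: 0.0524
gripper_force: 3.0
```

Request:
move_arm([
  {"jaw": -1, "dx": 0.004, "dy": 0, "dz": 0, "twist": 0},
  {"jaw": -1, "dx": 0, "dy": 0, "dz": -0.025, "twist": 0},
  {"jaw": -1, "dx": 0, "dy": 0, "dz": -0.025, "twist": 0},
  {"jaw": -1, "dx": 0, "dy": 0, "dz": -0.025, "twist": 0},
  {"jaw": -1, "dx": -0.02, "dy": 0, "dz": 0, "twist": 0},
  {"jaw": -1, "dx": -0.02, "dy": 0, "dz": 0, "twist": 0},
  {"jaw": -1, "dx": -0.02, "dy": 0, "dz": 0, "twist": 0},
  {"jaw": -1, "dx": -0.02, "dy": 0, "dz": 0, "twist": 0},
  {"jaw": -1, "dx": 0, "dy": 0, "dz": 0.015, "twist": 0},
  {"jaw": -1, "dx": 0, "dy": 0, "dz": 0.015, "twist": 0},
  {"jaw": -1, "dx": 0, "dy": 0, "dz": 0, "twist": 0},
])

```text
t: 21.17
eef_pos: [0.5531, 0.1064, 0.1725]
ee_rot: [3.141, 0.004, 0.096]
force: [-0.4, -0.7, -0.6]
width: 0.052
gripper_force: 3.0
```

```bash
python3 -c "
from h import *
orange();print(arm.get_state()['eef_pos'])"
```

```text
orange [[256, 142, 124, 155, 16687], [252, 327, 131, 18, 2120]]
[0.5539294  0.10656353 0.1736499 ]
```

Same tilt as the first cup, so I'll repeat the same sequence.

Request:
move_arm([
  {"jaw": -1, "dx": 0, "dy": -0.001, "dz": 0.013, "twist": 0},
  {"jaw": -1, "dx": 0, "dy": 0, "dz": 0.012, "twist": 0},
  {"jaw": -1, "dx": 0.006, "dy": 0, "dz": 0, "twist": 0},
  {"jaw": -1, "dx": 0.006, "dy": 0, "dz": 0, "twist": 0},
  {"jaw": -1, "dx": 0.006, "dy": 0, "dz": 0, "twist": 0},
  {"jaw": -1, "dx": 0.006, "dy": 0, "dz": 0, "twist": 0},
  {"jaw": -1, "dx": 0.006, "dy": 0, "dz": 0, "twist": 0},
  {"jaw": -1, "dx": 0.006, "dy": 0, "dz": 0, "twist": 0},
  {"jaw": -1, "dx": 0.006, "dy": 0, "dz": 0, "twist": 0},
  {"jaw": -1, "dx": 0.006, "dy": 0, "dz": 0, "twist": 0},
  {"jaw": -1, "dx": 0.006, "dy": 0, "dz": 0, "twist": 0},
  {"jaw": -1, "dx": 0, "dy": 0, "dz": 0, "twist": 0},
])

```text
t: 22.22
eef_pos: [0.6098, 0.1131, 0.1495]
ee_rot: [3.141, -0.0, 0.096]
force: [0.6, 0.6, -0.1]
width: 0.0518
gripper_force: 3.0
```

```bash
python3 -c "
from h import *
orange();print(arm.get_state()['eef_pos'])"
```

```text
orange [[253, 200, 129, 97, 9188], [251, 327, 133, 35, 4248]]
[0.6093259  0.11308037 0.14949659]
```

Request:
move_arm([
  {"jaw": -1, "dx": -0.007, "dy": 0, "dz": 0, "twist": 0},
  {"jaw": -1, "dx": -0.008, "dy": 0, "dz": 0, "twist": 0},
  {"jaw": -1, "dx": 0, "dy": 0, "dz": 0.01, "twist": 0},
  {"jaw": -1, "dx": 0, "dy": 0, "dz": 0.01, "twist": 0},
  {"jaw": -1, "dx": 0, "dy": 0, "dz": 0.006, "twist": 0},
  {"jaw": -1, "dx": 0, "dy": 0, "dz": 0.004, "twist": 0},
  {"jaw": -1, "dx": 0, "dy": 0, "dz": 0.002, "twist": 0},
  {"jaw": -1, "dx": 0, "dy": 0, "dz": 0, "twist": 0},
  {"jaw": -1, "dx": 0, "dy": 0, "dz": 0, "twist": 0},
])

```text
t: 23.02
eef_pos: [0.5937, 0.1116, 0.1174]
ee_rot: [3.142, 0.001, 0.096]
force: [-0.3, 0.1, -0.9]
width: 0.0519
gripper_force: 3.0
```

Request:
move_arm([
  {"jaw": 0.4, "dx": 0, "dy": 0, "dz": 0, "twist": 0},
  {"jaw": 0.5, "dx": 0, "dy": 0, "dz": 0, "twist": 0},
  {"jaw": 0.5, "dx": 0, "dy": 0, "dz": 0, "twist": 0},
  {"jaw": 0.5, "dx": 0, "dy": 0, "dz": 0, "twist": 0},
  {"jaw": 0.5, "dx": 0, "dy": 0, "dz": -0.02, "twist": 0},
  {"jaw": 0.5, "dx": 0, "dy": 0, "dz": -0.03, "twist": 0},
  {"jaw": 0.5, "dx": 0, "dy": 0, "dz": -0.04, "twist": 0},
  {"jaw": 1, "dx": 0, "dy": 0, "dz": -0.03, "twist": 0},
  {"jaw": 1, "dx": 0, "dy": 0, "dz": 0, "twist": 0},
])

```text
t: 23.77
eef_pos: [0.5966, 0.1125, 0.2452]
ee_rot: [-3.139, -0.011, 0.097]
force: [1.4, 0.8, 0.9]
width: 0.074
gripper_force: 0.0
```

```bash
python3 - <<'E'
from h import *
for c in('side','scene'): cups(c,fn=c+'9.png')
E
```

```text
TCP [0.5966, 0.1125, 0.2452] [-3.139, -0.011, 0.097] t 23.77
sil c [0.5492, -0.4102] size [0.063, 0.101] ang -0.493 px 1056 at [418, 315] bgr [17.0, 92.0, 195.0] 0.98
sil c [0.6107, 0.2566] size [0.152, 0.056] ang 1.043 px 450 at [292, 153] bgr [35.0, 91.0, 185.0] 0.9
sil c [0.6068, 0.1434] size [0.144, 0.056] ang 0.983 px 501 at [309, 172] bgr [36.0, 94.0, 188.0] 0.6
orig [([0.584, 0.116, 0.096], 0.97), ([0.592, 0.219, 0.095], 0.96), ([0.295, -0.304, 0.024], 0.91), ([0.314, 0.027, 0.026], 0.9), ([0.513, -0.393, 0.03], 0.79), ([0.291, -0.426, 0.028], 0.59)]
TCP [0.5935, 0.1116, 0.2379] [-3.141, -0.001, 0.096] t 23.92
sil c [0.5719, 0.2262] size [0.057, 0.12] ang -0.153 px 537 at [390, 231] bgr [45.0, 121.0, 194.0] 0.97
sil c [0.5677, 0.1158] size [0.057, 0.119] ang -0.099 px 534 at [353, 229] bgr [53.0, 130.0, 197.0] 0.94
sil c [0.5494, -0.4064] size [0.07, 0.111] ang -0.508 px 603 at [181, 220] bgr [51.0, 125.0, 190.0] 0.91
orig [([0.513, -0.39, 0.03], 0.89), ([0.296, -0.432, 0.027], 0.82), ([0.592, 0.215, 0.1], 0.8), ([0.297, -0.305, 0.026], 0.8), ([0.59, 0.112, 0.097], 0.76), ([0.365, 0.348, 0.233], 0.62), ([0.316, 0.032, 0.027], 0.6)]
```

Request:
move_arm([
  {"jaw": 1, "dx": -0.008, "dy": 0.036, "dz": -0.004, "twist": 0},
  {"jaw": 1, "dx": -0.008, "dy": 0.036, "dz": -0.004, "twist": 0},
  {"jaw": 1, "dx": -0.008, "dy": 0.036, "dz": -0.004, "twist": 0},
  {"jaw": 1, "dx": -0.008, "dy": 0.036, "dz": -0.004, "twist": 0},
  {"jaw": 1, "dx": -0.008, "dy": 0.036, "dz": -0.004, "twist": 0},
  {"jaw": 1, "dx": -0.008, "dy": 0.036, "dz": -0.004, "twist": 0},
  {"jaw": 1, "dx": -0.008, "dy": 0.036, "dz": -0.004, "twist": 0},
  {"jaw": 1, "dx": -0.008, "dy": 0.036, "dz": -0.004, "twist": 0},
  {"jaw": 1, "dx": -0.008, "dy": 0.036, "dz": -0.004, "twist": 0},
  {"jaw": 1, "dx": -0.008, "dy": 0.036, "dz": -0.004, "twist": 0},
  {"jaw": 1, "dx": -0.008, "dy": 0.036, "dz": 0, "twist": 0},
  {"jaw": 1, "dx": -0.008, "dy": 0.036, "dz": 0, "twist": 0},
])

```text
t: 25.07
eef_pos: [0.539, -0.3293, 0.2767]
ee_rot: [-3.141, 0.001, 0.096]
force: [1.8, 0.3, -0.4]
width: 0.0879
gripper_force: 0.0
```

Request:
move_arm([
  {"jaw": 1, "dx": -0.006, "dy": 0.036, "dz": 0, "twist": 0},
  {"jaw": 1, "dx": -0.006, "dy": 0.037, "dz": 0, "twist": 0},
  {"jaw": 1, "dx": 0, "dy": 0, "dz": 0, "twist": 0.117},
  {"jaw": 1, "dx": 0, "dy": 0, "dz": 0, "twist": 0.117},
  {"jaw": 1, "dx": 0, "dy": 0, "dz": 0, "twist": 0.117},
  {"jaw": 1, "dx": 0, "dy": 0, "dz": 0, "twist": 0.117},
  {"jaw": 1, "dx": 0, "dy": 0, "dz": 0, "twist": 0.117},
  {"jaw": 1, "dx": 0, "dy": 0, "dz": 0, "twist": 0},
  {"jaw": 1, "dx": 0, "dy": 0, "dz": 0, "twist": 0},
  {"jaw": 1, "dx": 0, "dy": 0, "dz": 0, "twist": 0},
])

```text
t: 25.9
eef_pos: [0.5346, -0.4014, 0.2769]
ee_rot: [3.141, 0.001, -0.485]
force: [-0.1, -0.1, 0.0]
width: 0.0876
gripper_force: 0.0
```

```bash
python3 - <<'E'
from h import *
seg();cups('wrist')
E
```

```text
TCP [0.5346, -0.4014, 0.2769] [3.141, 0.001, -0.485]
[ 0.5465 -0.4093] [0.054 0.094] ang -0.482 [291, 117, 55, 94, 1632]
TCP [0.5347, -0.4013, 0.2771] [3.142, 0.001, -0.485] t 25.95
orig [([0.511, -0.394, 0.018], 0.87)]
```

Request:
move_arm([
  {"jaw": 1, "dx": 0, "dy": 0.001, "dz": 0.0275, "twist": 0},
  {"jaw": 1, "dx": 0, "dy": 0, "dz": 0.0275, "twist": 0},
  {"jaw": 1, "dx": 0, "dy": 0, "dz": 0.0275, "twist": 0},
  {"jaw": 1, "dx": 0, "dy": 0, "dz": 0.0275, "twist": 0},
  {"jaw": 1, "dx": 0, "dy": 0, "dz": 0.0275, "twist": 0},
  {"jaw": 1, "dx": 0, "dy": 0, "dz": 0.0275, "twist": 0},
  {"jaw": 1, "dx": 0, "dy": 0, "dz": 0.0275, "twist": 0},
  {"jaw": 1, "dx": 0, "dy": 0, "dz": 0.01, "twist": 0},
  {"jaw": 1, "dx": 0, "dy": 0, "dz": 0, "twist": 0},
  {"jaw": 1, "dx": 0, "dy": 0, "dz": 0, "twist": 0},
])

```text
t: 26.93
eef_pos: [0.5346, -0.4025, 0.0756]
ee_rot: [3.141, 0.0, -0.488]
force: [-0.8, 0.4, 0.3]
width: 0.0878
gripper_force: 0.0
```

Request:
move_arm([
  {"jaw": -1, "dx": 0, "dy": 0, "dz": 0, "twist": 0},
  {"jaw": -1, "dx": 0, "dy": 0, "dz": 0, "twist": 0},
  {"jaw": -1, "dx": 0, "dy": 0, "dz": 0, "twist": 0},
  {"jaw": -1, "dx": 0, "dy": 0, "dz": 0, "twist": 0},
  {"jaw": -1, "dx": 0, "dy": 0, "dz": 0, "twist": 0},
  {"jaw": -1, "dx": 0, "dy": 0, "dz": 0, "twist": 0},
  {"jaw": -1, "dx": 0, "dy": 0, "dz": 0, "twist": 0},
])

```text
t: 27.52
eef_pos: [0.5343, -0.4024, 0.0756]
ee_rot: [3.142, -0.0, -0.489]
force: [-0.2, 0.8, 2.2]
width: 0.0525
gripper_force: 3.0
```

Request:
move_arm([
  {"jaw": -1, "dx": 0, "dy": 0, "dz": -0.02, "twist": 0},
  {"jaw": -1, "dx": 0, "dy": 0, "dz": -0.03, "twist": 0},
  {"jaw": -1, "dx": 0, "dy": 0, "dz": -0.03, "twist": 0},
  {"jaw": -1, "dx": 0, "dy": 0, "dz": -0.03, "twist": 0},
  {"jaw": -1, "dx": 0, "dy": 0, "dz": -0.03, "twist": 0},
  {"jaw": -1, "dx": 0, "dy": 0, "dz": -0.01, "twist": -0.116},
  {"jaw": -1, "dx": 0, "dy": 0, "dz": 0, "twist": -0.116},
  {"jaw": -1, "dx": 0, "dy": 0, "dz": 0, "twist": -0.116},
  {"jaw": -1, "dx": 0, "dy": 0, "dz": 0, "twist": -0.116},
  {"jaw": -1, "dx": 0, "dy": 0, "dz": 0, "twist": -0.116},
  {"jaw": -1, "dx": 0, "dy": 0, "dz": 0, "twist": 0},
  {"jaw": -1, "dx": 0, "dy": 0, "dz": 0, "twist": 0},
])

```text
t: 28.52
eef_pos: [0.5341, -0.4023, 0.225]
ee_rot: [-3.141, 0.0, 0.088]
force: [-0.7, -1.2, 0.0]
width: 0.0523
gripper_force: 3.0
```

```bash
python3 -c "
from h import *
orange();print(arm.get_state()['eef_pos'],arm.get_state()['ee_rot'])"
```

```text
orange [[251, 146, 134, 151, 16703], [261, 327, 114, 35, 936]]
[ 0.53418232 -0.40230395  0.22499641] [-3.14145021e+00  2.69504312e-04  8.70767595e-02]
```

Request:
move_arm([
  {"jaw": -1, "dx": 0, "dy": 0, "dz": 0, "twist": -0.008},
  {"jaw": -1, "dx": 0.0122, "dy": -0.0365, "dz": 0, "twist": 0},
  {"jaw": -1, "dx": 0.0122, "dy": -0.0365, "dz": 0, "twist": 0},
  {"jaw": -1, "dx": 0.0122, "dy": -0.0365, "dz": 0, "twist": 0},
  {"jaw": -1, "dx": 0.0122, "dy": -0.0365, "dz": 0, "twist": 0},
  {"jaw": -1, "dx": 0.0122, "dy": -0.0365, "dz": 0, "twist": 0},
  {"jaw": -1, "dx": 0.0122, "dy": -0.0365, "dz": 0, "twist": 0},
  {"jaw": -1, "dx": 0.0122, "dy": -0.0365, "dz": 0, "twist": 0},
  {"jaw": -1, "dx": 0.0122, "dy": -0.0365, "dz": 0, "twist": 0},
  {"jaw": -1, "dx": 0.0122, "dy": -0.0365, "dz": 0, "twist": 0},
  {"jaw": -1, "dx": 0.0122, "dy": -0.0365, "dz": 0, "twist": 0},
  {"jaw": -1, "dx": 0.0122, "dy": -0.0365, "dz": 0, "twist": 0},
])

```text
t: 29.57
eef_pos: [0.6281, 0.0124, 0.2254]
ee_rot: [-3.142, -0.0, 0.097]
force: [1.1, -1.3, 0.6]
width: 0.0522
gripper_force: 3.0
```

Request:
move_arm([
  {"jaw": -1, "dx": 0, "dy": 0, "dz": 0, "twist": 0},
  {"jaw": -1, "dx": 0, "dy": 0, "dz": 0, "twist": 0},
  {"jaw": -1, "dx": 0, "dy": 0, "dz": 0, "twist": 0},
])

```text
t: 29.82
eef_pos: [0.6278, 0.0107, 0.225]
ee_rot: [3.141, 0.001, 0.099]
force: [-0.8, -0.2, -1.0]
width: 0.0519
gripper_force: 3.0
```

```bash
python3 - <<'E'
from h import *
orange();a=snap('side','side10.png');b=snap('scene')
cv2.imwrite('pics/c10.png',np.hstack([cv2.resize(x,(400,300),interpolation=cv2.INTER_CUBIC) for x in(a[90:240,200:400],b[170:290,300:460])]))
for c in('side','scene'): pts(c,['peg1'])
E
```

```text
orange [[348, 0, 92, 70, 1115], [353, 0, 61, 38, 692], [251, 146, 134, 151, 17213], [200, 192, 36, 73, 1971], [261, 327, 113, 35, 1752]]
side peg1 [([0.583, 0.219, 0.01], 0.88), ([0.596, 0.112, 0.015], 0.87), ([0.601, 0.008, 0.013], 0.68)]
scene peg1 [([0.602, 0.008, 0.015], 0.9), ([0.593, 0.114, 0.011], 0.68), ([0.581, 0.216, 0.013], 0.62)]
```

View pics/c10.png

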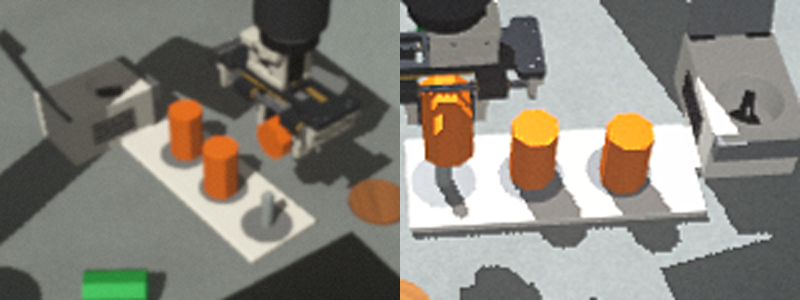

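Both placed cups stand flat on pegs 2 and 3, and peg 1 is free under the held cup. I'll repeat the tipping on peg 1.

Request:
move_arm([
  {"jaw": -1, "dx": 0.002, "dy": 0, "dz": 0.02, "twist": 0},
  {"jaw": -1, "dx": 0, "dy": 0, "dz": 0.025, "twist": 0},
  {"jaw": -1, "dx": 0, "dy": 0, "dz": 0.02, "twist": 0},
  {"jaw": -1, "dx": 0, "dy": 0, "dz": 0.005, "twist": 0},
  {"jaw": -1, "dx": 0.001, "dy": 0, "dz": 0.004, "twist": 0},
  {"jaw": -1, "dx": 0.002, "dy": 0, "dz": 0.004, "twist": 0},
  {"jaw": -1, "dx": 0.002, "dy": 0, "dz": 0.004, "twist": 0},
  {"jaw": -1, "dx": 0.002, "dy": 0, "dz": 0.004, "twist": 0},
  {"jaw": -1, "dx": 0.001, "dy": 0, "dz": 0.004, "twist": 0},
  {"jaw": -1, "dx": 0.001, "dy": 0, "dz": 0.004, "twist": 0},
  {"jaw": -1, "dx": 0, "dy": 0, "dz": 0.003, "twist": 0},
  {"jaw": -1, "dx": 0, "dy": 0, "dz": 0, "twist": 0},
])

```text
t: 31.07
eef_pos: [0.6393, 0.0117, 0.1278]
ee_rot: [-3.142, -0.0, 0.099]
force: [2.1, 0.7, 0.7]
width: 0.0519
gripper_force: 3.0
```

Request:
move_arm([
  {"jaw": -1, "dx": 0.004, "dy": 0, "dz": 0, "twist": 0},
  {"jaw": -1, "dx": 0, "dy": 0, "dz": -0.025, "twist": 0},
  {"jaw": -1, "dx": 0, "dy": 0, "dz": -0.025, "twist": 0},
  {"jaw": -1, "dx": 0, "dy": 0, "dz": -0.025, "twist": 0},
  {"jaw": -1, "dx": -0.02, "dy": 0, "dz": 0, "twist": 0},
  {"jaw": -1, "dx": -0.02, "dy": 0, "dz": 0, "twist": 0},
  {"jaw": -1, "dx": -0.02, "dy": 0, "dz": 0, "twist": 0},
  {"jaw": -1, "dx": -0.02, "dy": 0, "dz": 0, "twist": 0},
  {"jaw": -1, "dx": 0, "dy": 0, "dz": 0.015, "twist": 0},
  {"jaw": -1, "dx": 0, "dy": 0, "dz": 0.015, "twist": 0},
  {"jaw": -1, "dx": 0, "dy": 0, "dz": 0, "twist": 0},
])

```text
t: 31.98
eef_pos: [0.5613, 0.0039, 0.1709]
ee_rot: [-3.142, 0.004, 0.099]
force: [0.1, -0.5, -1.4]
width: 0.0519
gripper_force: 3.0
```

```bash
python3 -c "
from h import *
orange();print(arm.get_state()['eef_pos'])"
```

```text
orange [[200, 134, 12, 51, 449], [255, 141, 125, 156, 16678], [251, 327, 133, 20, 2160]]
[0.56219401 0.00390105 0.17212679]
```

Request:
move_arm([
  {"jaw": -1, "dx": 0, "dy": 0, "dz": 0.013, "twist": 0},
  {"jaw": -1, "dx": 0, "dy": 0, "dz": 0.01, "twist": 0},
  {"jaw": -1, "dx": 0.006, "dy": 0, "dz": 0, "twist": 0},
  {"jaw": -1, "dx": 0.006, "dy": 0, "dz": 0, "twist": 0},
  {"jaw": -1, "dx": 0.006, "dy": 0, "dz": 0, "twist": 0},
  {"jaw": -1, "dx": 0.006, "dy": 0, "dz": 0, "twist": 0},
  {"jaw": -1, "dx": 0.006, "dy": 0, "dz": 0, "twist": 0},
  {"jaw": -1, "dx": 0.006, "dy": 0, "dz": 0, "twist": 0},
  {"jaw": -1, "dx": 0.006, "dy": 0, "dz": 0, "twist": 0},
  {"jaw": -1, "dx": 0.006, "dy": 0, "dz": 0, "twist": 0},
  {"jaw": -1, "dx": 0.006, "dy": 0, "dz": 0, "twist": 0},
  {"jaw": -1, "dx": 0, "dy": 0, "dz": 0, "twist": 0},
])

```text
t: 33.03
eef_pos: [0.6183, 0.0095, 0.15]
ee_rot: [3.141, -0.0, 0.099]
force: [0.2, 0.7, -0.9]
width: 0.0523
gripper_force: 3.0
```

```bash
python3 -c "
from h import *
orange();print(arm.get_state()['eef_pos'])"
```

```text
orange [[365, 0, 75, 47, 2372], [252, 196, 131, 101, 9641], [200, 221, 11, 40, 364], [252, 327, 131, 35, 4148]]
[0.61779768 0.00948055 0.15002076]
```

Request:
move_arm([
  {"jaw": -1, "dx": -0.007, "dy": 0, "dz": 0, "twist": 0},
  {"jaw": -1, "dx": -0.008, "dy": 0, "dz": 0, "twist": 0},
  {"jaw": -1, "dx": 0, "dy": 0, "dz": 0.01, "twist": 0},
  {"jaw": -1, "dx": 0, "dy": 0, "dz": 0.01, "twist": 0},
  {"jaw": -1, "dx": 0, "dy": 0, "dz": 0.006, "twist": 0},
  {"jaw": -1, "dx": 0, "dy": 0, "dz": 0.004, "twist": 0},
  {"jaw": -1, "dx": 0, "dy": 0, "dz": 0.002, "twist": 0},
  {"jaw": -1, "dx": 0, "dy": 0, "dz": 0, "twist": 0},
  {"jaw": -1, "dx": 0, "dy": 0, "dz": 0, "twist": 0},
])

```text
t: 33.83
eef_pos: [0.602, 0.0079, 0.1179]
ee_rot: [3.142, 0.001, 0.099]
force: [0.4, 0.4, 0.1]
width: 0.0521
gripper_force: 3.0
```

Request:
move_arm([
  {"jaw": 0.4, "dx": 0, "dy": 0, "dz": 0, "twist": 0},
  {"jaw": 0.5, "dx": 0, "dy": 0, "dz": 0, "twist": 0},
  {"jaw": 0.5, "dx": 0, "dy": 0, "dz": 0, "twist": 0},
  {"jaw": 0.5, "dx": 0, "dy": 0, "dz": 0, "twist": 0},
  {"jaw": 0.5, "dx": 0, "dy": 0, "dz": -0.02, "twist": 0},
  {"jaw": 0.5, "dx": 0, "dy": 0, "dz": -0.03, "twist": 0},
  {"jaw": 0.5, "dx": 0, "dy": 0, "dz": -0.04, "twist": 0},
  {"jaw": 0.5, "dx": 0, "dy": 0, "dz": -0.03, "twist": 0},
  {"jaw": 0.5, "dx": 0, "dy": 0, "dz": 0, "twist": 0},
  {"jaw": 0.5, "dx": 0, "dy": 0, "dz": 0, "twist": 0},
])

```text
t: 34.67
eef_pos: [0.603, 0.0082, 0.2407]
ee_rot: [-3.141, -0.005, 0.099]
force: [-0.2, -0.1, -1.6]
width: 0.0658
gripper_force: 0.0
```

```bash
python3 - <<'E'
from h import *
for c in('side','scene'):
    cups(c); pts(c,['dial_grip','cover_hinge','cover_edge'])
E
```

```text
TCP [0.603, 0.0082, 0.2407] [-3.141, -0.005, 0.099] t 34.67
sil c [0.6092, 0.2513] size [0.151, 0.052] ang 1.042 px 426 at [292, 154] bgr [33.0, 92.0, 188.0] 0.87
sil c [0.609, 0.1424] size [0.155, 0.058] ang 1.012 px 529 at [309, 173] bgr [37.0, 95.0, 188.0] 0.8
sil c [0.6147, 0.0312] size [0.135, 0.053] ang 0.939 px 512 at [331, 192] bgr [35.0, 97.0, 195.0] 0.73
orig [([0.314, 0.03, 0.025], 0.91), ([0.298, -0.306, 0.024], 0.75), ([0.586, 0.113, 0.097], 0.73), ([0.601, 0.004, 0.096], 0.72), ([0.292, -0.428, 0.03], 0.68), ([0.59, 0.217, 0.095], 0.67)]
side dial_grip [([0.53, 0.369, 0.065], 0.74), ([0.368, 0.348, 0.236], 0.45)]
side cover_hinge [([0.426, 0.353, 0.086], 0.76)]
side cover_edge [([0.368, 0.35, 0.234], 0.77)]
TCP [0.6017, 0.0078, 0.2369] [3.141, 0.002, 0.099] t 34.97
sil c [0.57, 0.2271] size [0.058, 0.125] ang -0.196 px 558 at [390, 230] bgr [47.0, 121.0, 193.0] 0.64
orig [([0.299, -0.303, 0.024], 0.85), ([0.298, -0.431, 0.026], 0.77), ([0.602, 0.005, 0.1], 0.76), ([0.591, 0.113, 0.101], 0.68)]
scene dial_grip [([0.531, 0.366, 0.06], 0.85)]
scene cover_hinge [([0.429, 0.358, 0.09], 0.58)]
scene cover_edge [([0.366, 0.348, 0.234], 0.66)]
```

All three cups read seated (base heights 0.095–0.10 m at the pegs). Now the dial.

Request:
move_arm([
  {"jaw": -0.45, "dx": -0.0036, "dy": -0.0365, "dz": 0, "twist": 0},
  {"jaw": -0.45, "dx": -0.0036, "dy": -0.0365, "dz": 0, "twist": 0},
  {"jaw": -0.45, "dx": -0.0036, "dy": -0.0365, "dz": 0, "twist": 0},
  {"jaw": -0.45, "dx": -0.0036, "dy": -0.0365, "dz": 0, "twist": 0},
  {"jaw": -0.45, "dx": -0.0036, "dy": -0.0365, "dz": 0, "twist": 0},
  {"jaw": -0.45, "dx": -0.0036, "dy": -0.0365, "dz": 0, "twist": 0},
  {"jaw": -0.45, "dx": -0.0036, "dy": -0.0365, "dz": 0, "twist": 0},
  {"jaw": -0.45, "dx": -0.0036, "dy": -0.0365, "dz": 0, "twist": 0},
  {"jaw": -0.45, "dx": -0.0036, "dy": -0.0365, "dz": 0, "twist": 0},
  {"jaw": -0.45, "dx": -0.0036, "dy": -0.0365, "dz": 0, "twist": 0},
  {"jaw": -0.45, "dx": 0, "dy": 0, "dz": 0, "twist": 0},
  {"jaw": -0.45, "dx": 0, "dy": 0, "dz": 0, "twist": 0},
])

```text
t: 36.27
eef_pos: [0.5295, 0.3695, 0.2376]
ee_rot: [3.141, 0.0, 0.102]
force: [0.1, -0.8, -0.3]
width: 0.0241
gripper_force: 0.0
```

```bash
python3 - <<'E'
from h import *
s=arm.get_state();print(s['eef_pos'],s['ee_rot'],s['q'])
im=snap('wrist','w11.png');pts('wrist',['dial_grip','cover_hinge'])
i=arm.camera_info('wrist');K,E=i['K'],i['extrinsics']
# rectified top view at z=.075 (bar top), 1 px = .25 mm, dryer-world axes: up=+x, left=+y, centre (.530,.3675)
c=np.array([.530,.3675]);P=[];Q=[]
for dx in(-.05,.05):
    for dy in(-.05,.05):
        v=np.linalg.inv(E)@np.array([c[0]+dx,c[1]+dy,.075,1]);u=K@v[:3];P.append(u[:2]/u[2]);Q.append([200-dy*4000,200-dx*4000])
H=cv2.getPerspectiveTransform(np.float32(P),np.float32(Q))
t=cv2.warpPerspective(im,H,(400,400));cv2.circle(t,(200,200),3,(0,0,255),-1)
cv2.imwrite('pics/c11.png',np.hstack([t,im[:, 120:520]]))
E
```

```text
[0.52946007 0.36953119 0.23758255] [3.14121450e+00 4.47412216e-04 1.02041058e-01] [ 9.10921018e-01  3.48684057e-01 -1.31513574e-01 -7.06342159e-05
 -1.09118115e+00  7.61949064e-01]
wrist dial_grip [([0.524, 0.367, 0.064], 0.65)]
wrist cover_hinge [([0.429, 0.355, 0.085], 0.93)]
```

View pics/c11.png

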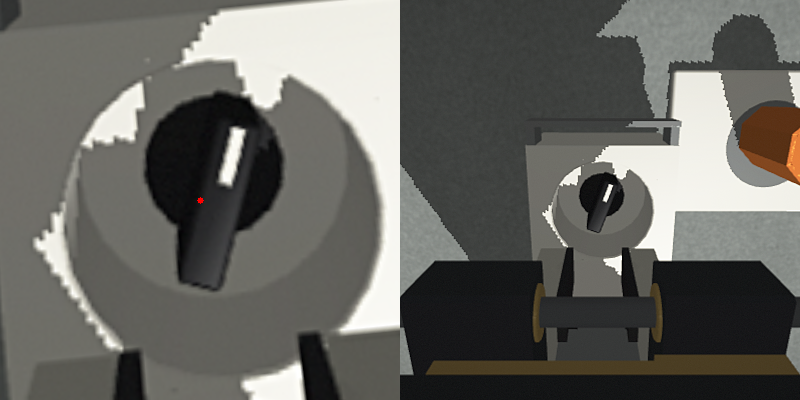

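The dial bar runs from lower-left (200,286) to upper-right (242,115) in the rectified view: yaw about −0.24, q about 0.34, centred near (0.530, 0.363). The well is clear.

Request:
move_arm([
  {"jaw": -0.45, "dx": 0, "dy": 0, "dz": 0, "twist": 0.115},
  {"jaw": -0.45, "dx": 0, "dy": 0, "dz": 0, "twist": 0.115},
  {"jaw": -0.45, "dx": 0, "dy": 0, "dz": 0, "twist": 0.115},
  {"jaw": -0.45, "dx": 0.001, "dy": 0.0055, "dz": 0.02, "twist": 0},
  {"jaw": -0.45, "dx": 0, "dy": 0, "dz": 0.02, "twist": 0},
  {"jaw": -0.45, "dx": 0, "dy": 0, "dz": 0.02, "twist": 0},
  {"jaw": -0.45, "dx": 0, "dy": 0, "dz": 0.02, "twist": 0},
  {"jaw": -0.45, "dx": 0, "dy": 0, "dz": 0.005, "twist": 0},
  {"jaw": -0.45, "dx": 0, "dy": 0, "dz": 0, "twist": 0},
  {"jaw": -0.45, "dx": 0, "dy": 0, "dz": 0, "twist": 0},
])

```text
t: 37.25
eef_pos: [0.5305, 0.3615, 0.154]
ee_rot: [-3.141, -0.001, -0.247]
force: [-0.0, -0.8, 1.4]
width: 0.0241
gripper_force: 0.0
```

```bash
python3 - <<'E'
from h import *
s=arm.get_state();print(s['eef_pos'],s['ee_rot'])
im=snap('wrist','w12.png')
i=arm.camera_info('wrist');K,E=i['K'],i['extrinsics'];p=np.array(s['eef_pos']);Rt=R.from_euler('xyz',s['ee_rot']).as_matrix()
P=[];Q=[]
d=p[2]-.075
for x in(-.04,.04):
    for y in(-.04,.04):
        v=np.linalg.inv(E)@np.r_[p+Rt@[x,y,d],1];u=K@v[:3];P.append(u[:2]/u[2]);Q.append([200+y*5000,200-x*5000])
t=cv2.warpPerspective(im,cv2.getPerspectiveTransform(np.float32(P),np.float32(Q)),(400,400));cv2.line(t,(200,0),(200,400),(0,0,255),1);cv2.line(t,(0,200),(400,200),(0,0,255),1)
cv2.imwrite('pics/c12.png',t)
E
```

```text
[0.53047341 0.36146269 0.15395904] [-3.14142746e+00 -5.23583665e-04 -2.46548978e-01]
```

View pics/c12.png

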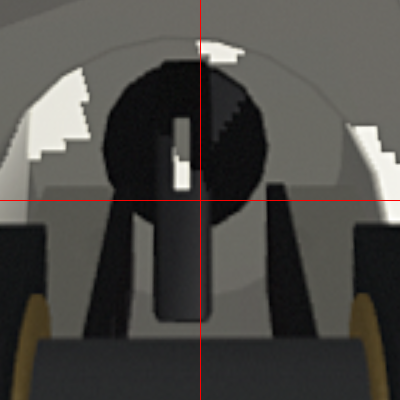

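The bar is parallel to the fingers, centred at (182,210) against the tool centre (200,200). I'll shift −3 mm in tool y, descend and grip.

Request:
move_arm([
  {"jaw": -0.45, "dx": -0.001, "dy": -0.003, "dz": 0.01, "twist": 0},
  {"jaw": -0.45, "dx": 0, "dy": 0, "dz": 0.01, "twist": 0},
  {"jaw": -0.45, "dx": 0, "dy": 0, "dz": 0.01, "twist": 0},
  {"jaw": -0.45, "dx": 0, "dy": 0, "dz": 0.009, "twist": 0},
  {"jaw": -0.45, "dx": 0, "dy": 0, "dz": 0, "twist": 0},
  {"jaw": -0.45, "dx": 0, "dy": 0, "dz": 0, "twist": 0},
], force=10)

```text
t: 37.8
eef_pos: [0.5292, 0.3648, 0.113]
ee_rot: [3.14, 0.001, -0.246]
force: [0.9, 0.3, 0.1]
width: 0.0239
gripper_force: 0.0
```

Request:
move_arm([
  {"jaw": -1, "dx": 0, "dy": 0, "dz": 0, "twist": 0},
  {"jaw": -1, "dx": 0, "dy": 0, "dz": 0, "twist": 0},
  {"jaw": -1, "dx": 0, "dy": 0, "dz": 0, "twist": 0},
  {"jaw": -1, "dx": 0, "dy": 0, "dz": 0, "twist": 0},
  {"jaw": -1, "dx": 0, "dy": 0, "dz": 0, "twist": 0},
], force=10)

```text
t: 38.22
eef_pos: [0.5298, 0.3653, 0.1146]
ee_rot: [-3.141, -0.0, -0.246]
force: [0.8, 0.3, 1.7]
width: 0.012
gripper_force: 10.0
```

Request:
move_arm([
  {"jaw": -1, "dx": 0, "dy": 0, "dz": 0, "twist": 0.12},
  {"jaw": -1, "dx": 0, "dy": 0, "dz": 0, "twist": 0.12},
  {"jaw": -1, "dx": 0, "dy": 0, "dz": 0, "twist": 0.12},
  {"jaw": -1, "dx": 0, "dy": 0, "dz": 0, "twist": 0.12},
  {"jaw": -1, "dx": 0, "dy": 0, "dz": 0, "twist": 0.12},
  {"jaw": -1, "dx": 0, "dy": 0, "dz": 0, "twist": 0.12},
  {"jaw": -1, "dx": 0, "dy": 0, "dz": 0, "twist": 0.12},
  {"jaw": -1, "dx": 0, "dy": 0, "dz": 0, "twist": 0.12},
  {"jaw": -1, "dx": 0, "dy": 0, "dz": 0, "twist": 0.12},
  {"jaw": -1, "dx": 0, "dy": 0, "dz": 0, "twist": 0},
])

```text
t: 39.05
eef_pos: [0.5287, 0.3643, 0.1146]
ee_rot: [3.14, -0.001, -1.334]
force: [-4.9, -2.3, 6.2]
width: 0.0114
gripper_force: 10.0
```

```bash
python3 -c "
from h import *
s=arm.get_state();print(s['eef_pos'],s['ee_rot'],s['force'],s['moment'],s['width'])"
```

```text
[0.52872728 0.36426963 0.11462301] [ 3.13980730e+00 -1.04238212e-03 -1.33374444e+00] [-4.90783806 -2.29210667  6.23191435] [-1.01995644  1.76918508 -0.0169221 ] 0.011446698047835185
```

Request:
move_arm([
  {"jaw": -1, "dx": 0, "dy": 0, "dz": 0, "twist": 0.04},
  {"jaw": -1, "dx": 0, "dy": 0, "dz": 0, "twist": 0.04},
  {"jaw": -1, "dx": 0, "dy": 0, "dz": 0, "twist": 0.03},
  {"jaw": -1, "dx": 0, "dy": 0, "dz": 0, "twist": 0.03},
  {"jaw": -1, "dx": 0, "dy": 0, "dz": 0, "twist": 0},
  {"jaw": -1, "dx": 0, "dy": 0, "dz": 0, "twist": 0},
])

```text
t: 39.55
eef_pos: [0.5287, 0.364, 0.1146]
ee_rot: [3.14, -0.002, -1.466]
force: [-5.2, -3.4, 6.1]
width: 0.0127
gripper_force: 10.4
```

```bash
python3 -c "
from h import *
s=arm.get_state();print(s['eef_pos'],s['ee_rot'],s['force'],s['moment'],s['width'])"
```

```text
[0.52865299 0.36400876 0.11455812] [ 3.13970106e+00 -1.78002616e-03 -1.46578381e+00] [-5.24342226 -3.40448167  6.05294036] [-1.28839706  1.77654803  0.28889002] 0.0126779407465037
```

The end stop is reached: moment z rose to 0.29 N m at yaw −1.466. I'll release, rise and turn back, then go behind the cover.

Request:
move_arm([
  {"jaw": -0.45, "dx": 0, "dy": 0, "dz": 0, "twist": 0},
  {"jaw": -0.45, "dx": 0, "dy": 0, "dz": 0, "twist": 0},
  {"jaw": -0.45, "dx": 0, "dy": 0, "dz": 0, "twist": 0},
  {"jaw": -0.45, "dx": 0, "dy": 0, "dz": -0.03, "twist": 0},
  {"jaw": -0.45, "dx": 0, "dy": 0, "dz": -0.03, "twist": 0},
  {"jaw": -0.45, "dx": 0, "dy": 0, "dz": -0.031, "twist": 0},
  {"jaw": -0.45, "dx": 0, "dy": 0, "dz": -0.031, "twist": 0},
  {"jaw": -0.45, "dx": 0, "dy": 0, "dz": -0.031, "twist": 0},
  {"jaw": -0.45, "dx": 0, "dy": 0, "dz": -0.031, "twist": 0},
  {"jaw": -0.45, "dx": 0, "dy": 0, "dz": -0.031, "twist": 0},
  {"jaw": -1, "dx": 0, "dy": 0, "dz": 0, "twist": -0.12},
  {"jaw": -1, "dx": 0, "dy": 0, "dz": 0, "twist": -0.12},
])

```text
t: 40.55
eef_pos: [0.5302, 0.3658, 0.3321]
ee_rot: [-3.137, 0.003, -1.221]
force: [-0.7, -0.8, -1.5]
width: 0.0159
gripper_force: 0.0
```

Request:
move_arm([
  {"jaw": -1, "dx": 0, "dy": 0, "dz": 0, "twist": -0.12},
  {"jaw": -1, "dx": 0, "dy": 0, "dz": 0, "twist": -0.12},
  {"jaw": -1, "dx": 0, "dy": 0, "dz": 0, "twist": -0.12},
  {"jaw": -1, "dx": 0, "dy": 0, "dz": 0, "twist": -0.12},
  {"jaw": -1, "dx": 0, "dy": 0, "dz": 0, "twist": -0.12},
  {"jaw": -1, "dx": 0, "dy": 0, "dz": 0, "twist": -0.12},
  {"jaw": -1, "dx": 0, "dy": 0, "dz": 0, "twist": -0.12},
  {"jaw": -1, "dx": 0, "dy": 0, "dz": 0, "twist": -0.12},
  {"jaw": -1, "dx": 0, "dy": 0, "dz": 0, "twist": -0.12},
  {"jaw": -1, "dx": 0, "dy": 0, "dz": 0, "twist": -0.12},
  {"jaw": -1, "dx": 0, "dy": 0, "dz": 0, "twist": -0.12},
  {"jaw": -1, "dx": 0, "dy": 0, "dz": 0, "twist": 0},
])

```text
t: 41.55
eef_pos: [0.5296, 0.3653, 0.3291]
ee_rot: [-3.141, -0.0, 0.1]
force: [0.9, 1.1, -0.2]
width: 0.0007
gripper_force: 0.0
```

```bash
python3 - <<'E'
from h import *
s=arm.get_state();print(s['eef_pos'],s['ee_rot'])
snap('side');pts('side',['cover_edge','cover_hinge'])
im=snap('wrist');pts('wrist',['dial_grip'])
i=arm.camera_info('wrist');K,E=i['K'],i['extrinsics'];c=np.array([.529,.3645]);P=[];Q=[]
for dx in(-.05,.05):
    for dy in(-.05,.05):
        v=np.linalg.inv(E)@np.array([c[0]+dx,c[1]+dy,.075,1]);u=K@v[:3];P.append(u[:2]/u[2]);Q.append([200-dy*4000,200-dx*4000])
t=cv2.warpPerspective(im,cv2.getPerspectiveTransform(np.float32(P),np.float32(Q)),(400,400));cv2.imwrite('pics/c13.png',t)
E
```

```text
[0.52961865 0.36527616 0.32909579] [-3.14138068e+00 -8.14657688e-05  9.97728470e-02]
side cover_edge [([0.368, 0.349, 0.234], 0.9)]
side cover_hinge [([0.428, 0.357, 0.085], 0.66)]
wrist dial_grip [([0.527, 0.364, 0.063], 0.75), ([0.594, 0.217, 0.096], 0.54)]
```

View pics/c13.png

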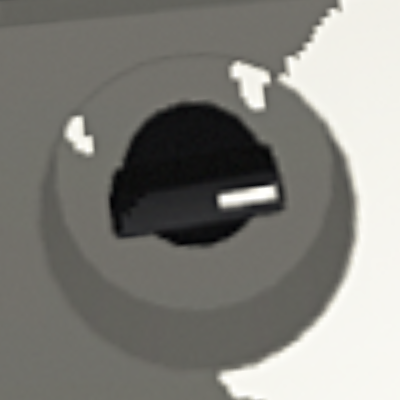

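The dial mark now points to the right (220–275, 195), so the bar's yaw is about −1.40 and q about 1.5, the end stop. Now behind the cover.

Request:
move_arm([
  {"jaw": -1, "dx": -0.033, "dy": 0, "dz": 0, "twist": 0},
  {"jaw": -1, "dx": -0.033, "dy": 0, "dz": 0, "twist": 0},
  {"jaw": -1, "dx": -0.033, "dy": 0, "dz": 0, "twist": 0},
  {"jaw": -1, "dx": -0.033, "dy": 0, "dz": 0, "twist": 0},
  {"jaw": -1, "dx": -0.033, "dy": -0.001, "dz": 0, "twist": 0},
  {"jaw": -1, "dx": -0.035, "dy": -0.001, "dz": 0, "twist": 0},
  {"jaw": -1, "dx": 0, "dy": 0, "dz": 0, "twist": 0},
  {"jaw": -1, "dx": 0, "dy": 0, "dz": 0, "twist": 0},
])

```text
t: 42.47
eef_pos: [0.329, 0.3484, 0.3301]
ee_rot: [-3.14, -0.001, 0.095]
force: [-0.2, 0.4, -0.6]
width: 0.0005
gripper_force: 0.0
```

Request:
move_arm([
  {"jaw": -1, "dx": 0, "dy": 0, "dz": 0.02, "twist": 0},
  {"jaw": -1, "dx": 0, "dy": 0, "dz": 0.02, "twist": 0},
  {"jaw": -1, "dx": 0, "dy": 0, "dz": 0.02, "twist": 0},
  {"jaw": -1, "dx": 0, "dy": 0, "dz": 0, "twist": 0},
  {"jaw": -1, "dx": 0, "dy": 0, "dz": 0, "twist": 0},
])

```text
t: 42.88
eef_pos: [0.3309, 0.3481, 0.2687]
ee_rot: [3.139, 0.001, 0.093]
force: [1.0, -0.2, 0.4]
width: 0.0006
gripper_force: 0.0
```

```bash
python3 - <<'E'
from h import *
snap('side');pts('side',['cover_edge','cover_hinge'])
E
```

```text
side cover_edge [([0.368, 0.351, 0.236], 0.67), ([0.788, -0.048, -0.002], 0.31)]
side cover_hinge [([0.429, 0.352, 0.082], 0.56)]
```

Request:
move_arm([
  {"jaw": -1, "dx": 0.012, "dy": 0, "dz": 0, "twist": 0},
  {"jaw": -1, "dx": 0.012, "dy": 0, "dz": 0, "twist": 0},
  {"jaw": -1, "dx": 0.012, "dy": 0, "dz": -0.003, "twist": 0},
  {"jaw": -1, "dx": 0.012, "dy": 0, "dz": -0.003, "twist": 0},
  {"jaw": -1, "dx": 0.012, "dy": 0, "dz": -0.003, "twist": 0},
  {"jaw": -1, "dx": 0.012, "dy": 0, "dz": -0.004, "twist": 0},
  {"jaw": -1, "dx": 0.012, "dy": 0, "dz": -0.004, "twist": 0},
  {"jaw": -1, "dx": 0.012, "dy": 0, "dz": -0.002, "twist": 0},
  {"jaw": -1, "dx": 0.012, "dy": 0, "dz": -0.002, "twist": 0},
  {"jaw": -1, "dx": 0, "dy": 0, "dz": 0, "twist": 0},
  {"jaw": -1, "dx": 0, "dy": 0, "dz": 0, "twist": 0},
])

```text
t: 43.95
eef_pos: [0.4387, 0.3583, 0.2898]
ee_rot: [3.141, 0.0, 0.093]
force: [-0.2, -0.3, -0.0]
width: 0.0007
gripper_force: 0.0
```

```bash
python3 - <<'E'
from h import *
snap('side');pts('side',['cover_edge']);snap('scene');pts('scene',['cover_edge']);print(arm.get_state()['eef_pos'])
E
```

```text
side cover_edge [([0.457, 0.358, 0.247], 0.74), ([0.592, 0.217, 0.094], 0.73)]
scene cover_edge [([0.453, 0.358, 0.243], 0.8)]
[0.43747634 0.35838998 0.29016055]
```

Request:
move_arm([
  {"jaw": -1, "dx": 0.012, "dy": 0, "dz": 0.0026, "twist": 0},
  {"jaw": -1, "dx": 0.012, "dy": 0, "dz": 0.0026, "twist": 0},
  {"jaw": -1, "dx": 0.0113, "dy": 0, "dz": 0.0048, "twist": 0},
  {"jaw": -1, "dx": 0.0113, "dy": 0, "dz": 0.0048, "twist": 0},
  {"jaw": -1, "dx": 0.0103, "dy": 0, "dz": 0.0066, "twist": 0},
  {"jaw": -1, "dx": 0.0103, "dy": 0, "dz": 0.0066, "twist": 0},
  {"jaw": -1, "dx": 0.009, "dy": 0, "dz": 0.0083, "twist": 0},
  {"jaw": -1, "dx": 0.009, "dy": 0, "dz": 0.0083, "twist": 0},
  {"jaw": -1, "dx": 0.0075, "dy": 0, "dz": 0.0097, "twist": 0},
  {"jaw": -1, "dx": 0.0075, "dy": 0, "dz": 0.0097, "twist": 0},
  {"jaw": -1, "dx": 0.0057, "dy": 0, "dz": 0.0109, "twist": 0},
  {"jaw": -1, "dx": 0.0057, "dy": 0, "dz": 0.0109, "twist": 0},
])

```text
t: 45.15
eef_pos: [0.5494, 0.3689, 0.2031]
ee_rot: [3.141, 0.0, 0.094]
force: [-0.9, 0.1, 0.8]
width: 0.0005
gripper_force: 0.2
```

Request:
move_arm([
  {"jaw": -1, "dx": 0.0037, "dy": 0, "dz": 0.0117, "twist": 0},
  {"jaw": -1, "dx": 0.0037, "dy": 0, "dz": 0.0117, "twist": 0},
  {"jaw": -1, "dx": 0.0015, "dy": 0, "dz": 0.008, "twist": 0},
  {"jaw": -1, "dx": 0.0015, "dy": 0, "dz": 0.008, "twist": 0},
  {"jaw": -1, "dx": 0, "dy": 0, "dz": 0.004, "twist": 0},
  {"jaw": -1, "dx": 0, "dy": 0, "dz": 0, "twist": 0},
  {"jaw": -1, "dx": 0, "dy": 0, "dz": 0, "twist": 0},
])

```text
t: 45.73
eef_pos: [0.5592, 0.37, 0.1611]
ee_rot: [3.142, -0.0, 0.094]
force: [0.8, 0.1, -0.8]
width: 0.0007
gripper_force: 0.0
```

```bash
python3 - <<'E'
from h import *
snap('side');pts('side',['cover_edge']);snap('scene');pts('scene',['cover_edge']);s=arm.get_state();print(s['eef_pos'],s['force'])
E
```

```text
side cover_edge [([0.584, 0.372, 0.094], 0.95)]
scene cover_edge [([0.584, 0.376, 0.095], 0.94)]
[0.55935234 0.37018689 0.16172632] [ 0.18972087 -0.01593465 -0.96088578]
```

Request:
move_arm([
  {"jaw": -1, "dx": 0, "dy": 0, "dz": 0.002, "twist": 0},
  {"jaw": -1, "dx": 0, "dy": 0, "dz": 0.002, "twist": 0},
  {"jaw": -1, "dx": 0, "dy": 0, "dz": 0.001, "twist": 0},
  {"jaw": -1, "dx": 0, "dy": 0, "dz": 0, "twist": 0},
  {"jaw": -1, "dx": 0, "dy": 0, "dz": 0, "twist": 0},
])

```text
t: 46.35
eef_pos: [0.5594, 0.3701, 0.1569]
ee_rot: [-3.141, -0.001, 0.095]
force: [-0.7, -0.3, 5.4]
width: 0.0003
gripper_force: 3.0
```

Request:
move_arm([
  {"jaw": -1, "dx": 0, "dy": 0, "dz": 0.001, "twist": 0},
  {"jaw": -1, "dx": 0, "dy": 0, "dz": 0.001, "twist": 0},
  {"jaw": -1, "dx": 0, "dy": 0, "dz": 0, "twist": 0},
  {"jaw": -1, "dx": 0, "dy": 0, "dz": 0, "twist": 0},
])

```text
t: 46.68
eef_pos: [0.5594, 0.3701, 0.1565]
ee_rot: [-3.141, -0.002, 0.095]
force: [-6.5, -2.7, 17.1]
width: 0.0004
gripper_force: 8.3
```

Request:
move_arm([
  {"jaw": -1, "dx": 0, "dy": 0, "dz": -0.02, "twist": 0},
  {"jaw": -1, "dx": 0, "dy": 0, "dz": -0.04, "twist": 0},
  {"jaw": -1, "dx": 0, "dy": 0, "dz": -0.04, "twist": 0},
  {"jaw": -1, "dx": 0, "dy": 0, "dz": -0.04, "twist": 0},
  {"jaw": -1, "dx": 0, "dy": 0, "dz": 0, "twist": 0},
  {"jaw": -1, "dx": 0, "dy": 0, "dz": 0, "twist": 0},
  {"jaw": -1, "dx": 0, "dy": 0, "dz": 0, "twist": 0},
  {"jaw": -1, "dx": 0, "dy": 0, "dz": 0, "twist": 0},
])

```text
t: 47.35
eef_pos: [0.5587, 0.3696, 0.2924]
ee_rot: [3.14, 0.002, 0.094]
force: [-0.7, 1.0, -0.6]
width: 0.0002
gripper_force: 0.0
```

```bash
python3 - <<'E'
from h import *
for c in('side','scene'): cups(c); pts(c,['cover_edge','tin','coaster'])
E
```

```text
TCP [0.5587, 0.3696, 0.2924] [3.14, 0.002, 0.094] t 47.35
sil c [0.6182, 0.0316] size [0.139, 0.057] ang 0.97 px 544 at [331, 191] bgr [37.0, 96.0, 191.0] 0.9
sil c [0.6076, 0.1429] size [0.145, 0.056] ang 1.012 px 491 at [309, 172] bgr [36.0, 94.0, 189.0] 0.89
sil c [0.6095, 0.2545] size [0.156, 0.056] ang 1.043 px 429 at [291, 153] bgr [35.0, 93.0, 189.0] 0.76
orig [([0.584, 0.114, 0.094], 0.94), ([0.587, 0.217, 0.097], 0.92), ([0.313, 0.031, 0.022], 0.91), ([0.291, -0.429, 0.027], 0.88), ([0.6, 0.007, 0.098], 0.85), ([0.297, -0.307, 0.02], 0.66)]
side cover_edge [([0.586, 0.371, 0.096], 0.92)]
side tin [([0.753, -0.197, 0.003], 0.63)]
side coaster [([0.786, -0.046, -0.001], 0.57)]
TCP [0.5592, 0.3699, 0.2931] [3.141, 0.001, 0.094] t 47.65
sil c [0.5719, 0.2264] size [0.059, 0.122] ang -0.206 px 574 at [390, 231] bgr [49.0, 121.0, 192.0] 0.93
sil c [0.5679, 0.1164] size [0.057, 0.119] ang -0.041 px 571 at [353, 229] bgr [55.0, 128.0, 193.0] 0.79
orig [([0.301, -0.303, 0.024], 0.89), ([0.316, 0.033, 0.029], 0.87), ([0.59, 0.217, 0.102], 0.72), ([0.59, 0.112, 0.093], 0.67), ([0.599, 0.007, 0.101], 0.59)]
scene cover_edge [([0.583, 0.372, 0.09], 0.97)]
scene tin [([0.752, -0.198, 0.0], 0.78), ([0.603, 0.008, 0.016], 0.28)]
scene coaster [([0.784, -0.046, 0.004], 0.61)]
```

```bash
python3 -c "
from station import arm
print(arm.job_done())"
```

```text
the job is handed in; nothing more can be done
None
```

The job is handed in at about 48 s of the 210 s allowed: all three orange cups stand upside down on their own pegs, the dial is at its clockwise stop, the cover was pressed shut against a firm stop, and the tin and coaster did not move; the seating of the cup on peg 1 and the closed cover were confirmed by network readings and force, not by a viewed picture.

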